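# Make up two probe-station set-up kits

### The arm

A 6-joint arm with a two-finger parallel gripper is mounted at the origin on the work surface. World frame = base frame: x ahead of the robot, y to its left, z up, the work surface at z = 0. Lengths are in m, angles in degrees, forces in N, time in s.
With the tool pointing down it reaches from about 0.3 to 0.75 m from the base axis. Payload 8.5 kg.
Tool frame: the origin (TCP) lies at the very end of the fingers, on their centre line; the grasp point (between the pads) lies 19 mm behind it; z points along the fingers, y is the direction in which the jaws open and shut (so a half turn about z gives the same grasp; the last joint's range is limited). The gripper opens to 85 mm and grips with 20 to 120 N. Pads are 22 mm wide; open, the fingers measure 114 mm over their backs; the gripper's body (76 mm by 85 mm) begins 54 mm behind the grasp point. The pads swing forward as they close: fully open they stand 13 mm farther back than shut.
Start: joints at [-79.429, 21.807, 74.336, -0, 83.858, -12.336], TCP at [0.214, -0.507, 0.231] pointing down, gripper open.
Joint ranges: [-178.18, 178.18], [-50.72, 133.34], [12.68, 142.11], [-81.47, 261.47], [9.98, 163.14], [-165.26, 165.26]. Speed limits (degrees/s): [136.94, 136.94, 180, 180, 180, 180].

### API

Orientations are given as a 3x3 rotation matrix whose columns are the frame's x, y, z axes.
In Python, from rig import status, vision, env gives the robot as it stands.
- The arm moves only by the tool send_rows, never from a script. Its argument "targets" is a list of rows, each a list of 7 numbers: the shift along the tool's x, y, z in units of 50 mm (1.0 is 50 mm), then the turn, a rotation vector about the tool's x, y, z in units of 8 degrees (1.0 is 8 degrees), then the finger opening in mm, from 0 to 85.4. A call has 1 to 5 rows; each row is the pose to reach, as a shift and turn from the pose commanded when the call began, along the tool's axes at that moment; what a row does not reach only later rows make up. A row lasts 1/8 s, in which the tool goes at most 62.5 mm and 10.7 degrees, less where a joint would pass 70% of its speed; a pose out of reach is approached as far as the arm can. A call with a gripper value outside its range is refused whole. The fingers move at their own pace and stop on an object; "grip_force" is the grip in N (left out, the last holds). Time passes only in rows, so rows that repeat a pose let the fingers close. It gives the time, the measured TCP pose, the force and the opening at its end, in the units of the state.
- status.observe(): the state, without advancing time (a new reading comes with each control period).
- vision.get_image(name): name is "scene" or "side" or "wrist"; returns (picture, depth): 400x640x3 uint8, red, green, blue; 400x640 float32, m along the optical axis (not along the pixel's ray), 0 where there is no reading.
- vision.camera_model(name): a dict with "camera_matrix" (3x3 intrinsics, pixels), "view" (4x4, takes a point from world to camera coordinates); the wrist camera has in their place "T_tool_cam" (4x4, takes a point from camera to tool coordinates, whose origin is the TCP and whose axes are the flange's). Camera axes: x right, y down, z forward; pixel columns grow to the right and rows downward; lengths in m; the calibration is good to about 2 mm. A picture is of the moment at which its call begins: read the wrist's pose just before it. camera_model takes no time and is no camera call.
- env.close_job(): hands the job in, once; it reports no verdict.
Trained networks look in the newest picture that a camera, given by its name, has taken for a name from the list of things; names that differ only in an ending like _2 or _b are one class to them, and where a whole thing is asked for, a point or a joint stands for the part that bears it (a point fixed in the world has none). Each returns a list of dicts, best first, with "p" (0 to 1); they miss things now and then, are a little off and sometimes report something else, mostly with a low value. They report only what shows in the picture. A call takes as long as a camera call. They do not tell look-alikes from the thing itself.
- vision.masks_of(camera, label): "pixels" (400x640 bool, what is visible of it) and "extent" ([left, top, right, bottom] in pixels, round what is visible of it).
The state is a dict: "time_s": time; "q": joint angles; "qvel": joint speeds; "joint_efforts": joint torques, N m; "position": TCP position; "tool_rot": TCP orientation; "ft_force": force on the tool from outside, world axes, zero at the start; "wrist_torque": the same for the moment, N m; "grip_width": finger opening in m.
Only numpy, scipy, OpenCV 4.12 (cv2) and the standard library are available. Lean on these libraries where they do the work, as an engineer would, in place of code of your own. Each camera call takes 0.05 s, during which the arm holds its last target.

### The job

Make up the two set-up kits for the probe station from the parts standing on the mat: the tray with three pockets gets the longest microscope objective, the probe positioner and the finned load; the tray with two pockets gets the shortest objective and the coaxial tee. Put one part in each pocket, any pocket of its tray, set down upright on the pocket's floor and never dropped or tipped over. Leave the middle objective, the wafer carrier and the mouse where they are.

Things in the scene. Friction and masses are not known exactly. Their poses are not given: they have to be found in the camera images.
- tray3: Black open tray, three pockets in a row, fixed to the bench, left or right of the stock, turned up to 0.25 rad. Outside 267 x 96 mm plus a 4 mm lip, 16 mm high; floor and walls 3 mm thick, so pocket floors are at z = 0.003. Pockets 85 (x) by 90 mm (y) inside, centres at x = -88, 0, +88 mm, y = 0; any part fits any pocket. Origin: centre of the underside, on the bench top; x along the row, z up.
- tray2: Black open tray, two pockets in a row, fixed to the bench, left or right of the stock, turned up to 0.25 rad. Outside 179 x 96 mm plus a 4 mm lip, 16 mm high; floor and walls 3 mm thick, so pocket floors are at z = 0.003. Pockets 85 (x) by 90 mm (y) inside, centres at x = -44, +44 mm, y = 0; any part fits any pocket. Origin: centre of the underside, on the bench top; x along the row, z up.
- objective_long: The longest and thickest of three microscope objectives: satin-steel barrel with tapered nose, standing nose up in a black screw-on cap. 96 mm tall; cap 42 mm diameter, 10 mm high; straight barrel 34 mm diameter up to 74 mm above the underside (grip it there), taper above. Round: yaw is free. Origin: centre of the underside, z up. Starts on the mat (z = 0.003).
- positioner: Probe positioner: aluminium slide block, 50 x 40 mm (x, y), 12 to 58 mm up, on a dark 56 x 44 x 12 mm base. Grip across the flat sides (y), 30 to 45 mm up. Two black knobs behind reach x = -40 mm, a clamp with brass stub in front x = +42 mm, a black top knob 73 mm up. 0.35 kg. Origin: centre of the underside, x to the front, z up. Starts on the mat (z = 0.003), any yaw.
- load: Finned coaxial load: black round finned body, 40 mm diameter, 46 mm high, with a bright threaded connector (25 mm collar, then 18 mm) standing up from its top; 66 mm tall in all. Grip the finned body, 30 to 40 mm up. Round: yaw is free. Origin: centre of the underside, z up. Starts on the mat (z = 0.003).
- objective_short: The shortest and thinnest of three microscope objectives: satin-steel barrel with tapered nose, standing nose up in a black screw-on cap. 52 mm tall; cap 34 mm diameter, 10 mm high; straight barrel 28 mm diameter up to 41 mm above the underside (grip it there), taper above. Round: yaw is free. Origin: centre of the underside, z up. Starts on the mat (z = 0.003).
- tee: Coaxial tee adapter, bright steel, standing on its crossbar, stem up: crossbar 62 mm long (x), 24 mm wide (y), 26 mm high; stem 24 mm diameter up to 46 mm, then a 19 mm threaded end up to 58 mm. Grip the stem across y, 30 to 42 mm up (there the crossbar below is no wider). Origin: centre of the underside, x along the crossbar, z up. Starts on the mat (z = 0.003), any yaw.
- objective_mid: The middle one (not used) of three microscope objectives: satin-steel barrel with tapered nose, standing nose up in a black screw-on cap. 72 mm tall; cap 38 mm diameter, 10 mm high; straight barrel 31 mm diameter up to 54 mm above the underside (grip it there), taper above. Round: yaw is free. Origin: centre of the underside, z up. Starts on the mat (z = 0.003).
- wafer_carrier: Closed round single-wafer carrier, white base and grey lid, 116 mm in diameter, 14 mm high, lying on the bench beyond the stock. A bystander, to be left alone. Origin: centre of the underside.
- mouse: Black computer mouse, 106 x 60 mm, 33 mm high, lying on the bench beyond the stock. A bystander, to be left alone. Origin: centre of the underside, x along its length.
Not all that is in view belongs to the job. Leave any red look-alike of the tee alone. Leave any orange look-alike of the positioner alone.

How it is judged:
By the outcome, as a careful person would: the job done as asked, in the order asked, and still so for the second after the job is handed in, with the robot touching nothing.
It also fails if it takes over 136 s, if anything falls off the work surface, if the arm or the gripper's body presses on something with over 40 N, if the wrist force passes 120 N, or if a joint passes its speed limit or range.

## Working session

There is one attempt and no reset: what is moved stays moved. The work goes in short steps, Python scripts to look and compute and a tool call to move; the robot and the scene stay as the last step left them, time stands still between calls to the robot, and variables do not carry over. Pictures are saved under pics/ and viewed, and the job is handed in when it is done.

Besides the shell and the picture viewer there is one more tool, called after "Emit:" as a command line: name --pt "numbers of a row" for each row, then --argument value for the rest. send_rows: Moves the arm, as the interface text tells. Its arguments: {"type":"object","properties":{"targets":{"type":"array","items":{"type":"array","items":{"type":"number"}}},"grip_force":{"type":"number"}},"required":["targets"]}

```bash
ls; mkdir -p pics; python3 - <<'E'
from rig import status, vision, env
import cv2,numpy as np
s=status.observe()
print({k:np.round(v,3).tolist() for k,v in s.items()})
for n in ["scene","side","wrist"]:
    im,d=vision.get_image(n)
    cv2.imwrite(f"pics/{n}0.png",im[:,:,::-1]); np.save(f"pics/{n}0_d.npy",d)
    print(n,{k:np.round(v,4).tolist() for k,v in vision.camera_model(n).items()})
E
```

```text
pics
{'time_s': 0.0, 'q': [-79.429, 21.843, 74.387, -0.0, 83.857, -12.337], 'qvel': [-0.01, -0.073, 0.133, 0.067, 0.05, 0.085], 'joint_efforts': [0.001, -44.846, -23.128, -0.0, 0.005, 0.0], 'position': [0.214, -0.506, 0.231], 'tool_rot': [[0.921, 0.389, -0.0], [0.389, -0.921, 0.002], [0.0, -0.001, -1.0]], 'ft_force': [0.506, -0.39, -0.404], 'wrist_torque': [-0.019, 0.031, -0.049], 'grip_width': 0.085}
scene {'camera_matrix': [[397.6735, 0.0, 320.7015], [0.0, 397.6735, 195.4654], [0.0, 0.0, 1.0]], 'view': [[-0.0863, 0.9961, -0.0181, 0.065], [0.5978, 0.0373, -0.8008, -0.3502], [-0.797, -0.0799, -0.5987, 1.3455], [0.0, 0.0, 0.0, 1.0]]}
side {'camera_matrix': [[456.2902, 0.0, 322.0698], [0.0, 456.2902, 201.0711], [0.0, 0.0, 1.0]], 'view': [[0.9896, -0.1438, 0.0063, -0.6177], [-0.0936, -0.6761, -0.7309, 0.0959], [0.1093, 0.7227, -0.6825, 1.0248], [0.0, 0.0, 0.0, 1.0]]}
wrist {'camera_matrix': [[324.5548, 0.0, 317.5188], [0.0, 324.5548, 201.8058], [0.0, 0.0, 1.0]], 'T_tool_cam': [[0.0007, -0.9483, -0.3173, 0.0819], [1.0, 0.001, -0.0006, -0.0], [0.0009, -0.3173, 0.9483, -0.1432], [0.0, 0.0, 0.0, 1.0]]}
```

View pics/scene0.png

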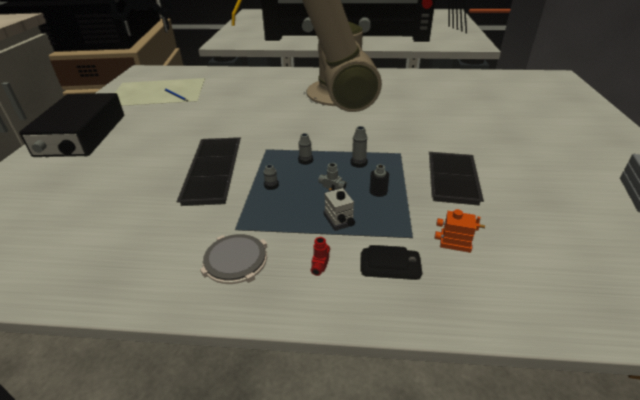

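View pics/side0.png

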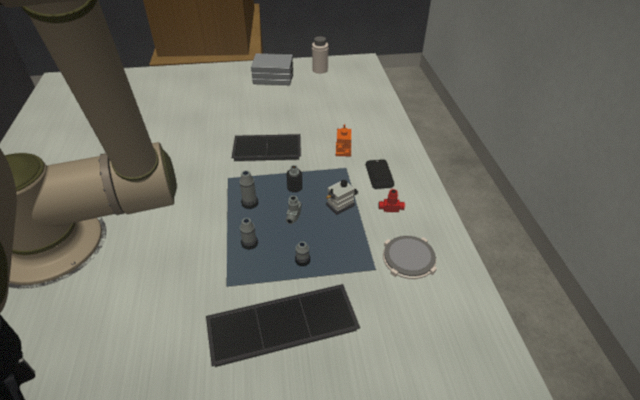

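View pics/wrist0.png

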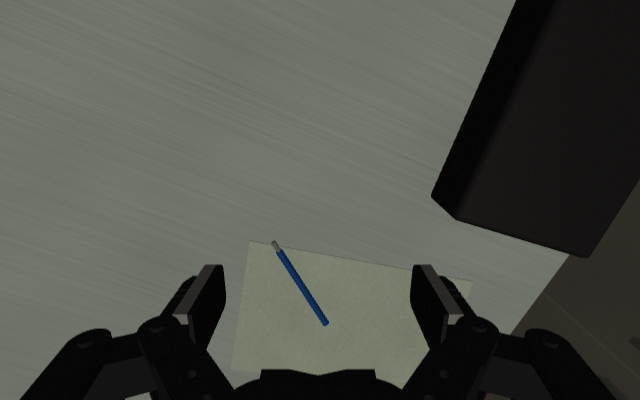

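The scene picture shows, left to right: tray3 (210,170), the short objective (270,176), mid objective (305,148), tee (333,177), positioner (339,208), long objective (360,146), load (379,180) and tray2 (455,177). The red tee look-alike (320,255) and the orange positioner look-alike (459,230) are both off the mat. Next I'll localise everything.

```bash
cat > h.py <<'E'
from rig import status, vision, env
import cv2,numpy as np
def world(cam,d,mask,pose=None):
    m=vision.camera_model(cam);K=m["camera_matrix"]
    K=np.array(K)
    v,u=np.nonzero(mask&(d>0)); z=d[v,u]
    P=np.c_[(u-K[0,2])/K[0,0]*z,(v-K[1,2])/K[1,1]*z,z]
    if cam=="wrist":
        T=np.array(m["T_tool_cam"]); P=P@T[:3,:3].T+T[:3,3]
        return P@np.array(pose["tool_rot"]).T+np.array(pose["position"])
    V=np.array(m["view"]); return (P-V[:3,3])@V[:3,:3]
E
python3 - <<'E'
from h import *
names=["tray3","tray2","objective_long","objective_mid","objective_short","positioner","load","tee","wafer_carrier","mouse"]
for c in ["scene","side"]:
    im,d=vision.get_image(c)
    for n in names:
        for r in vision.masks_of(c,n):
            if r["p"]<.3: continue
            P=world(c,d,r["pixels"])
            if len(P)<5: print(c,n,'none');continue
            top=np.percentile(P[:,2],97)
            s=f"{c} {n} p{r['p']:.2f} ext{np.round(r['extent']).astype(int).tolist()} med{np.round(np.median(P,0),3)} lo{np.round(np.percentile(P,3,axis=0),3)} hi{np.round(np.percentile(P,97,axis=0),3)}"
            if 'tray' in n:
                q=P[P[:,2]<.03]; b=cv2.minAreaRect(q[:,:2].astype(np.float32)*1000); s+=f" rect{np.round(b[0],1)} {np.round(b[1],1)} {b[2]:.2f}"
            print(s)
print(status.observe()["time_s"])
E
```

```text
scene tray3 p0.75 ext[429, 154, 488, 206] med[0.512 0.287 0.004] lo[0.417 0.231 0.001] hi[0.599 0.335 0.017] rect[493.5 288.9] [114.  219.1] 84.56
scene tray3 p0.68 ext[178, 138, 239, 208] med[ 0.524 -0.288  0.004] lo[ 0.374 -0.341  0.001] hi[ 0.64  -0.227  0.017] rect[ 507.3 -289.2] [277.4 115.6] 8.06
scene tray2 p0.75 ext[429, 154, 488, 206] med[0.512 0.287 0.004] lo[0.417 0.231 0.001] hi[0.599 0.335 0.017] rect[493.5 288.9] [114.  219.1] 84.56
scene tray2 p0.68 ext[178, 138, 239, 208] med[ 0.524 -0.288  0.004] lo[ 0.374 -0.341  0.001] hi[ 0.64  -0.227  0.017] rect[ 507.3 -289.2] [277.4 115.6] 8.06
scene objective_long p0.62 ext[349, 129, 370, 171] med[0.464 0.066 0.049] lo[0.439 0.049 0.002] hi[0.472 0.083 0.099]
scene objective_mid p0.61 ext[299, 137, 315, 164] med[ 0.46  -0.064  0.04 ] lo[ 0.451 -0.079  0.007] hi[ 0.466 -0.051  0.075]
scene objective_short p0.84 ext[262, 164, 279, 191] med[ 0.57  -0.129  0.031] lo[ 0.556 -0.144  0.005] hi[ 0.576 -0.117  0.056]
scene positioner p0.92 ext[323, 185, 352, 229] med[0.687 0.029 0.046] lo[0.648 0.002 0.007] hi[0.709 0.055 0.075]
scene 
[... 2090 characters left out ...]
0.753 0.336 0.071]
side positioner p0.57 ext[324, 178, 359, 217] med[0.672 0.016 0.044] lo[0.643 0.    0.002] hi[0.71  0.044 0.074]
side load p0.79 ext[290, 167, 306, 191] med[0.569 0.099 0.042] lo[0.552 0.091 0.006] hi[0.587 0.118 0.068]
side tee p0.74 ext[376, 191, 404, 212] med[ 0.791 -0.006  0.023] lo[ 0.766 -0.012  0.001] hi[0.818 0.013 0.058]
side tee p0.68 ext[288, 198, 304, 224] med[ 0.556 -0.001  0.027] lo[ 0.54  -0.022  0.003] hi[0.574 0.055 0.062]
side wafer_carrier p0.66 ext[385, 238, 437, 281] med[ 0.792 -0.162  0.014] lo[ 0.743 -0.208  0.003] hi[ 0.842 -0.107  0.016]
side mouse p0.90 ext[370, 158, 396, 185] med[0.79  0.101 0.028] lo[0.766 0.073 0.008] hi[0.817 0.166 0.034]
1.25
```

```bash
python3 - <<'E'
from h import *
from scipy.optimize import least_squares
for lab,ys,L in [("tray3",-1,.275),("tray2",1,.187)]:
    A=[]
    for c in ["scene","side"]:
        im,d=vision.get_image(c)
        P=world(c,d,np.ones(d.shape,bool))
        k=(P[:,2]>.0135)&(P[:,2]<.0185)&(P[:,0]>.33)&(P[:,0]<.67)&(P[:,1]*ys>.2)&(P[:,1]*ys<.37)
        Q=P[k,:2]; b=cv2.minAreaRect((Q*1000).astype(np.float32)); print(lab,c,len(Q),np.round(b[0],1),np.round(b[1],1),round(b[2],2))
    # model: corners projected
E
python3 - <<'E'
import cv2
a=cv2.imread('pics/scene0.png');cv2.imwrite('pics/c1.png',cv2.resize(a[120:285,230:500],None,fx=2.9,fy=2.9,interpolation=3))
a=cv2.imread('pics/side0.png');cv2.imwrite('pics/c2.png',cv2.resize(a[120:290,220:440],None,fx=3.5,fy=3.5,interpolation=3))
E
```

```text
tray3 scene 756 [ 504.2 -284.6] [280.5 107.4] 7.67
tray3 side 1592 [ 506.8 -284.2] [277.1 108.7] 7.99
tray2 scene 607 [505.6 284.1] [106.9 193.1] 84.47
tray2 side 357 [509.9 283.8] [110.6 188.8] 84.43
```

View pics/c1.png

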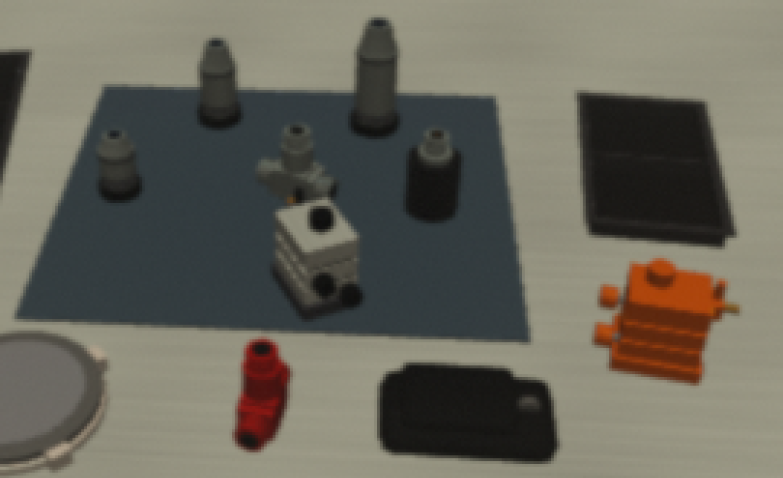

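View pics/c2.png

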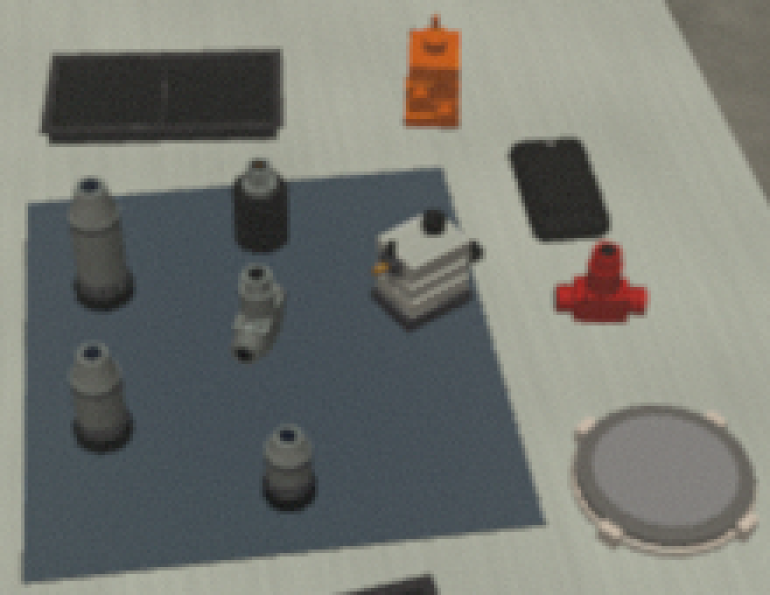

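The mat parts are clear now. The real tee is the steel one at scene (333,177), on the mat, and the red one is the decoy. The real positioner is the aluminium one at scene (339,208), and the orange one is the decoy. I'll take a closer wrist look from over the mat.

```bash
cat > go.py <<'E'
import sys
from h import *
from scipy.spatial.transform import Rotation as R
def delta(x,y,z,yaw):
    s=status.observe(); C=np.array(s["tool_rot"]); p=np.array(s["position"])
    T=R.from_euler('z',yaw,degrees=True).as_matrix()@np.diag([1,-1,-1.])
    d=C.T@(np.array([x,y,z])-p)/.05; r=R.from_matrix(C.T@T).as_rotvec(degrees=True)/8
    return np.round(d,2).tolist(),np.round(r,2).tolist()
if __name__=="__main__":
    a=list(map(float,sys.argv[1:])); 
    for i in range(0,len(a),4): print(*delta(*a[i:i+4]))
    s=status.observe(); print(round(s["time_s"],2),np.round(s["position"],4),"yaw",round(np.degrees(np.arctan2(s["tool_rot"][1][0],s["tool_rot"][0][0])),2),np.round(s["q"],1),s["grip_width"])
E
python3 go.py .53 0 .35 0
```

```text
[9.76, -6.87, -2.37] [0.0, 0.0, 2.86]
1.45 [ 0.2141 -0.5066  0.2313] yaw 22.91 [-79.4  21.8  74.3  -0.   83.9 -12.3] 0.08530664742566225
```

Emit:
send_rows --pt "0.98 -0.69 -0.24 0 0 0.6 85" --pt "1.95 -1.37 -0.48 0 0 1.2 85" --pt "2.93 -2.06 -0.72 0 0 1.8 85" --pt "3.9 -2.75 -0.96 0 0 2.4 85" --pt "4.88 -3.44 -1.2 0 0 2.86 85"

```text
time_s: 2.08
position: [0.3725, -0.2515, 0.2919]
tool_rot: [[1.0, -0.002, 0.0], [-0.002, -1.0, -0.0], [0.0, 0.0, -1.0]]
ft_force: [0.5, -0.2, -0.4]
grip_width: 0.0852
```

```bash
python3 go.py .53 0 .35 0
```

```text
[3.14, -5.04, -1.16] [0.0, -0.0, -0.02]
2.08 [ 0.3725 -0.2515  0.2919] yaw -0.13 [-49.2   9.1  82.2   0.   88.7  41. ] 0.08523284871060526
```

Emit:
send_rows --pt "0.63 -1.0 -0.23 0 0 0 85" --pt "1.26 -2.0 -0.46 0 0 0 85" --pt "1.88 -3.0 -0.7 0 0 0 85" --pt "2.5 -4.0 -0.93 0 0 0 85" --pt "3.14 -5.04 -1.16 0 0 0 85"

```text
time_s: 2.7
position: [0.5295, 0.0007, 0.3499]
tool_rot: [[1.0, 0.0, 0.0], [0.0, -1.0, -0.0], [0.0, 0.0, -1.0]]
ft_force: [1.2, -0.9, 0.6]
grip_width: 0.0849
```

```bash
python3 - <<'E'
from h import *
s=status.observe()
im,d=vision.get_image("wrist"); cv2.imwrite("pics/w1.png",im[:,:,::-1])
np.save("pics/w1_d.npy",d)
print(s["time_s"],s["position"],np.abs(s["qvel"]).max())
for n in ["objective_long","objective_mid","objective_short","positioner","load","tee"]:
    for r in vision.masks_of("wrist",n):
        if r["p"]<.4: continue
        P=world("wrist",d,r["pixels"],s)
        o=f"{n} p{r['p']:.2f} {np.round(r['extent']).astype(int).tolist()}"
        for lo,hi in [(.012,.03),(.032,.048),(.05,.2)]:
            q=P[(P[:,2]>lo)&(P[:,2]<hi)]
            if len(q)>5: o+=f" |{lo} n{len(q)} lo{np.round(np.percentile(q,2,axis=0),3)} hi{np.round(np.percentile(q,98,axis=0),3)}"
        print(o)
E
```

```text
2.7 [0.52948139 0.00069397 0.34987683] 53.47795764409646
objective_long p0.83 [255, 187, 288, 230] |0.012 n172 lo[0.441 0.05  0.012] hi[0.471 0.087 0.029] |0.032 n76 lo[0.452 0.052 0.033] hi[0.469 0.08  0.048] |0.05 n633 lo[0.443 0.053 0.052] hi[0.469 0.083 0.101]
objective_mid p0.90 [347, 191, 372, 224] |0.012 n150 lo[ 0.439 -0.081  0.012] hi[ 0.466 -0.045  0.029] |0.032 n71 lo[ 0.449 -0.073  0.032] hi[ 0.463 -0.048  0.047] |0.05 n394 lo[ 0.438 -0.077  0.052] hi[ 0.463 -0.048  0.077]
objective_mid p0.53 [218, 113, 256, 143] |0.012 n69 lo[0.553 0.094 0.012] hi[0.586 0.109 0.03 ] |0.032 n71 lo[0.553 0.094 0.033] hi[0.587 0.112 0.048] |0.05 n440 lo[0.551 0.097 0.05 ] hi[0.583 0.13  0.071]
objective_short p0.64 [390, 117, 425, 145] |0.012 n125 lo[ 0.545 -0.135  0.012] hi[ 0.576 -0.113  0.029] |0.032 n169 lo[ 0.548 -0.141  0.033] hi[ 0.574 -0.115  0.048] |0.05 n173 lo[ 0.552 -0.136  0.05 ] hi[ 0.569 -0.12   0.058]
positioner p0.87 [79, 2, 155, 31] |0.012 n305 lo[0.694 0.213 0.012] hi[0.723 0.281 0.029] |0.032 n359 lo[0.695 0.216 0.032] hi[0.718 0.271 0.047] |0.05 n785 lo[0.696 0.23  0.051] hi[0.714 0.28  0.073]
positioner p0.70 [270, 4, 323, 76] |0.012 n143 lo[0.638 0.001 0.014] hi[0.703 0.062 0.03 ] |0.032 n141 lo[0.642 0.004 0.035] hi[0.712 0.045 0.047] |0.05 n1646 lo[0.64  0.007 0.056] hi[0.696 0.053 0.077]
load p0.97 [219, 110, 256, 146] |0.012 n70 lo[0.553 0.094 0.012] hi[0.586 0.113 0.03 ] |0.032 n72 lo[0.552 0.094 0.033] hi[0.587 0.112 0.048] |0.05 n440 lo[0.55  0.097 0.05 ] hi[0.583 0.13  0.071]
tee p0.82 [289, 121, 336, 151] |0.012 n411 lo[ 0.539 -0.018  0.017] hi[0.573 0.039 0.03 ] |0.032 n21 lo[ 0.552 -0.002  0.033] hi[0.567 0.02  0.048] |0.05 n212 lo[0.546 0.    0.05 ] hi[0.565 0.019 0.063]
```

View pics/w1.png

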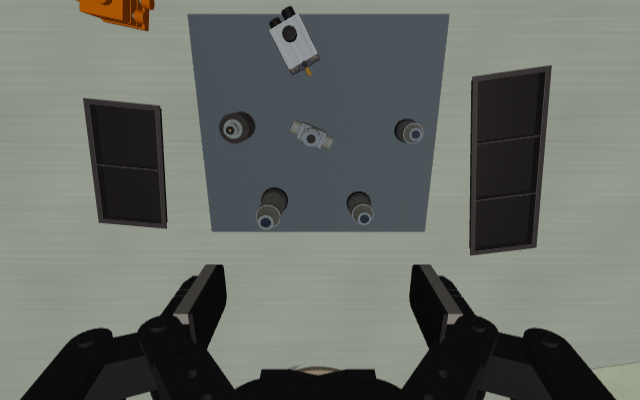

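The wrist view shows all six mat parts and both trays. The load is at (237,127), long objective (270,212), mid objective (362,210), short objective (409,131), tee (312,134) and positioner (296,42). The arm was still settling, so I'll repeat the measurement with fits.

```bash
python3 - <<'E'
from h import *
s=status.observe()
im,d=vision.get_image("wrist"); cv2.imwrite("pics/w2.png",im[:,:,::-1])
s=status.observe();print(s["time_s"],s["position"],np.abs(s["qvel"]).max())
P=world("wrist",d,d>0,s)
v,u=np.nonzero(d>0)
def near(x,y,r,lo,hi): 
    k=(np.hypot(P[:,0]-x,P[:,1]-y)<r)&(P[:,2]>lo)&(P[:,2]<hi); return P[k]
def circ(q): 
    c,r=cv2.minEnclosingCircle((q[:,:2]*1000).astype(np.float32)); return np.round(c,1),round(r,1)
for n,x,y,h in [("long",.456,.066,.096),("mid",.45,-.065,.072),("short",.562,-.131,.052),("load",.569,.111,.066),("load body",.569,.111,.046)]:
    q=near(x,y,.03,h+.003-.004,h+.003+.005); print(n,len(q),circ(q),np.round(np.median(q,0),4))
q=near(.678,.028,.05,.056,.066);b=cv2.minAreaRect((q[:,:2]*1000).astype(np.float32));print("pos",len(q),b)
q=near(.678,.028,.05,.068,.085);print("posknob",circ(q))
q=near(.557,.009,.045,.018,.033);b=cv2.minAreaRect((q[:,:2]*1000).astype(np.float32));print("tee bar",len(q),b)
q=near(.557,.009,.03,.055,.07);print("tee stem",circ(q))
for ys in (-1,1):
    k=(P[:,2]>.0125)&(P[:,2]<.021)&(P[:,0]>.33)&(P[:,0]<.67)&(P[:,1]*ys>.2)&(P[:,1]*ys<.37)
    print(ys,k.sum(),cv2.minAreaRect((P[k,:2]*1000).astype(np.float32)))
E
```

```text
3.1 [ 0.52829774 -0.00223422  0.34928897] 0.20443627524703625
long 220 (array([452.4,  68.9]), 11.3) [0.4535 0.0687 0.0998]
mid 172 (array([448.5, -63.2]), 10.3) [ 0.4496 -0.0628  0.0755]
short 173 (array([ 561.2, -128.1]), 10.1) [ 0.5611 -0.1274  0.0554]
load 171 (array([567.3, 113.3]), 9.2) [0.5678 0.1128 0.0697]
load body 431 (array([566.9, 113.1]), 20.2) [0.5686 0.11   0.0497]
pos 1407 ((664.2984619140625, 27.184123992919922), (64.57281494140625, 39.883087158203125), 27.833505630493164)
posknob (array([664.1,  27.2]), 23.5)
tee bar 450 ((555.5046997070312, 10.086427688598633), (63.07234573364258, 23.683069229125977), 65.44910430908203)
tee stem (array([555.3,  10.1]), 10.2)
-1 3334 ((504.1106872558594, -282.5723876953125), (277.6895446777344, 108.00288391113281), 7.933714389801025)
1 2475 ((506.47723388671875, 285.9676208496094), (107.5667495727539, 189.46217346191406), 84.51722717285156)
```

```bash
python3 - <<'E'
from h import *
im,d=vision.get_image("wrist");s=status.observe()
P=world("wrist",d,d>0,s); C=im[d>0].astype(int)
a=np.radians(27.8+180); ex=np.array([np.cos(a),np.sin(a)]); ey=np.array([-ex[1],ex[0]])
k=(np.hypot(P[:,0]-.672,P[:,1]-.028)<.06)&(P[:,2]>.054)&(P[:,2]<.067)
q=(P[k,:2]-[.672,.028]); X=q@ex*1e3; Y=q@ey*1e3; Br=C[k].sum(1)
for lo in range(-48,48,4):
    m=(X>=lo)&(X<lo+4)
    if m.sum(): print(lo,m.sum(),np.round(np.percentile(Y[m],[1,99]),1),Br[m].mean().round(), np.round(np.median(P[k][m,2]),3))
cv2.imwrite("pics/w2c.png",cv2.resize(im[0:160,210:430,::-1],None,fx=3.5,fy=3.5,interpolation=cv2.INTER_CUBIC))
E
```

```text
-28 32 [-22.7  16.5] 335.0 0.061
-24 129 [-22.2  16.3] 435.0 0.062
-20 103 [-22.5  16.8] 430.0 0.061
-16 71 [-22.5  17. ] 432.0 0.062
-12 71 [-22.2  16.5] 428.0 0.062
-8 74 [-22.6  16.5] 434.0 0.062
-4 102 [-22.6  16.1] 416.0 0.062
0 120 [-22.2  16.5] 437.0 0.062
4 119 [-22.6  16.5] 436.0 0.062
8 123 [-22.8  16.2] 437.0 0.062
12 117 [-21.8  16.6] 438.0 0.062
16 119 [-22.3  16.3] 439.0 0.062
20 119 [-22.4  16.8] 438.0 0.062
24 61 [-21.8  15.2] 291.0 0.06
28 48 [-11.4   5.8] 166.0 0.059
32 14 [-5.7 -0.3] 240.0 0.055
36 14 [-5.6 -0.7] 259.0 0.056
40 7 [-5.2 -1.3] 253.0 0.055
```

View pics/w2c.png

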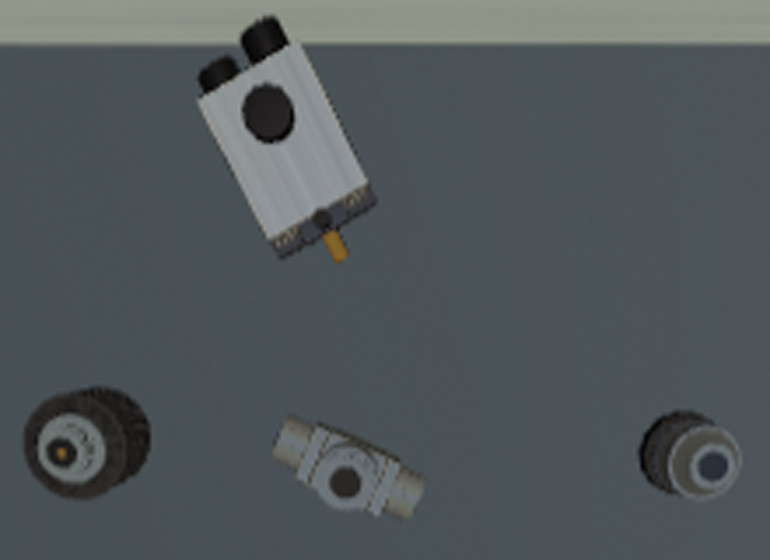

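Each red or orange look-alike is ruled out by the wrist crop. The aluminium positioner is at wrist (296,42) with its stub pointing down-right, and the steel tee is at (312,134). I'll start with the long objective (270,212), which is the tallest of the three at z≈0.0998.

```bash
python3 go.py .454 .0675 .15 0 .454 .0675 .037 0
```

```text
[-1.49, -1.39, 3.99] [0.0, 0.0, -0.01]
[-1.49, -1.39, 6.25] [0.0, 0.0, -0.01]
3.15 [ 0.5284 -0.0022  0.3493] yaw -0.08 [-13.1  16.4  63.3  -0.  100.3  77. ] 0.08491951867330451
```

Emit:
send_rows --pt "-0.3 -0.28 0.8 0 0 0 70" --pt "-0.6 -0.56 1.6 0 0 0 70" --pt "-0.9 -0.84 2.4 0 0 0 70" --pt "-1.2 -1.12 3.2 0 0 0 70" --pt "-1.49 -1.39 3.9 0 0 0 70"

```text
time_s: 3.78
position: [0.4533, 0.068, 0.1533]
tool_rot: [[1.0, -0.001, 0.0], [-0.001, -1.0, -0.0], [0.0, 0.0, -1.0]]
ft_force: [0.8, -0.8, -0.0]
grip_width: 0.0702
```

Emit:
send_rows --pt "0 0 0.5 0 0 0 70" --pt "0 0 1.0 0 0 0 70" --pt "0 0 1.5 0 0 0 70" --pt "0 0 1.5 0 0 0 70"

```text
time_s: 4.28
position: [0.4534, 0.0677, 0.0785]
tool_rot: [[1.0, -0.001, -0.003], [-0.001, -1.0, 0.0], [-0.003, -0.0, -1.0]]
ft_force: [0.2, -0.1, 1.2]
grip_width: 0.0698
```

```bash
python3 go.py .454 .0675 .037 0;python3 - <<'E'
from h import *
s=status.observe();im,d=vision.get_image("wrist"); cv2.imwrite("pics/w3.png",im[:,:,::-1])
E
```

```text
[0.01, 0.0, 0.83] [-0.0, 0.02, -0.01]
4.28 [0.4534 0.0677 0.0785] yaw -0.05 [ -6.4  23.7 101.4  -0.   55.1  83.7] 0.06984698933363978
```

View pics/w3.png

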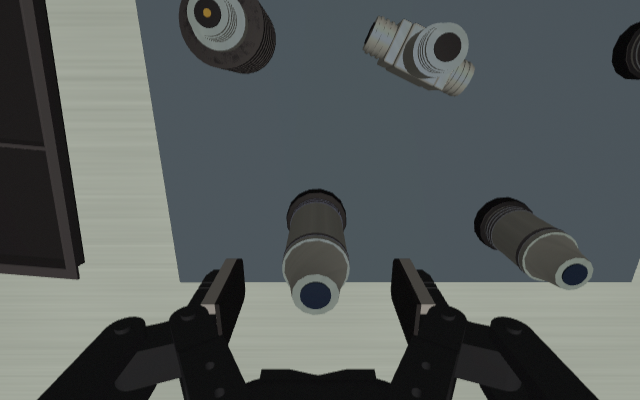

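The objective is centred between the fingers (its tip at (316,295), the pads at columns 243 and 393). I'll lower the arm and close the jaws.

Emit:
send_rows --pt "0 0 0.4 0 0 0 70" --pt "0 0 0.83 0 0 0 70" --pt "0 0 0.83 0 0 0 70" --pt "0 0 0.83 0 0 0 25" --pt "0 0 0.83 0 0 0 25" --grip_force 40

```text
time_s: 4.95
position: [0.4548, 0.0683, 0.0388]
tool_rot: [[1.0, 0.0, 0.002], [0.0, -1.0, -0.0], [0.002, 0.0, -1.0]]
ft_force: [-0.3, 10.1, 6.4]
grip_width: 0.0346
```

Emit:
send_rows --pt "0 0 0 0 0 0 25" --pt "0 0 0 0 0 0 25" --pt "0 0 0 0 0 0 25" --pt "0 0 0 0 0 0 25" --pt "0 0 0 0 0 0 25" --grip_force 40

```text
time_s: 5.58
position: [0.4548, 0.0684, 0.0389]
tool_rot: [[1.0, 0.001, 0.002], [0.001, -1.0, -0.0], [0.002, 0.0, -1.0]]
ft_force: [-1.1, 0.3, 6.8]
grip_width: 0.0333
```

Emit:
send_rows --pt "0 0 -0.15 0 0 0 25" --pt "0 0 -0.6 0 0 0 25" --pt "0 0 -1.2 0 0 0 25" --pt "0 0 -1.8 0 0 0 25" --pt "0 0 -2.2 0 0 0 25"

```text
time_s: 6.2
position: [0.4541, 0.0683, 0.1495]
tool_rot: [[1.0, 0.001, 0.001], [0.001, -1.0, -0.0], [0.001, 0.0, -1.0]]
ft_force: [0.1, 0.1, -3.4]
grip_width: 0.033
```

```bash
python3 go.py .418 -.296 .149 7.9
```

```text
[-0.73, 7.29, 0.01] [0.0, -0.01, -0.98]
6.2 [0.4541 0.0683 0.1495] yaw 0.03 [-6.3 17.7 95.9 -0.  66.4 83.7] 0.03298830133968895
```

Emit:
send_rows --pt "-0.05 0.5 0 0 0 0 25" --pt "-0.12 1.2 0 0 0 0 25" --pt "-0.2 2.0 0 0 0 0 25" --pt "-0.28 2.8 0 0 0 0 25" --pt "-0.36 3.6 0 0 0 0 25"

```text
time_s: 6.82
position: [0.4357, -0.1128, 0.1482]
tool_rot: [[1.0, 0.0, -0.0], [0.0, -1.0, 0.0], [-0.0, -0.0, -1.0]]
ft_force: [0.4, 0.2, -4.1]
grip_width: 0.0328
```

Emit:
send_rows --pt "-0.08 0.8 0 0 0 -0.25 25" --pt "-0.16 1.6 0 0 0 -0.5 25" --pt "-0.24 2.4 0 0 0 -0.75 25" --pt "-0.32 3.2 0 0 0 -0.98 25" --pt "-0.37 3.69 0 0 0 -0.98 25"

```text
time_s: 7.45
position: [0.4174, -0.2975, 0.148]
tool_rot: [[0.991, 0.135, -0.0], [0.135, -0.991, 0.0], [-0.0, -0.0, -1.0]]
ft_force: [0.6, 0.3, -4.7]
grip_width: 0.0331
```

```bash
python3 go.py .418 -.296 .06 7.9 .418 -.296 .039 7.9;python3 - <<'E'
from h import *
s=status.observe();im,d=vision.get_image("wrist"); cv2.imwrite("pics/w4.png",im[:,:,::-1])
E
```

```text
[0.02, -0.03, 1.76] [-0.0, 0.0, -0.01]
[0.02, -0.03, 2.18] [-0.0, 0.0, -0.01]
7.45 [ 0.4174 -0.2975  0.148 ] yaw 7.78 [-48.7  22.7  88.    0.   69.4  33.5] 0.03308111983326231
```

View pics/w4.png

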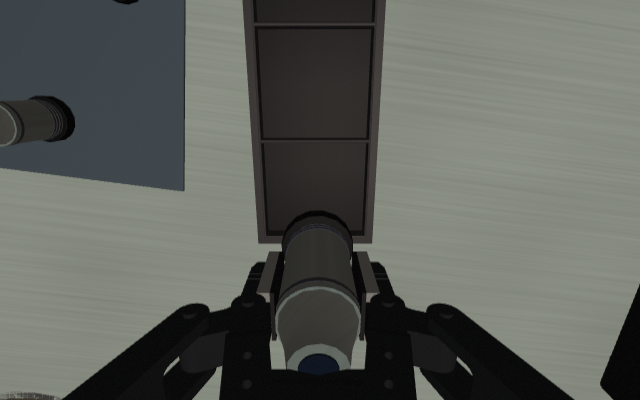

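The tray is aligned with the tool and the held objective (318,225) is over the near pocket (315,185). I'll lower it gently.

Emit:
send_rows --pt "0 -0.01 0.4 0 0 0 25" --pt "0.01 -0.02 0.9 0 0 0 25" --pt "0.02 -0.03 1.4 0 0 0 25" --pt "0.02 -0.03 1.8 0 0 0 25" --pt "0.02 -0.03 2.0 0 0 0 25"

```text
time_s: 8.12
position: [0.4185, -0.2938, 0.0471]
tool_rot: [[0.991, 0.137, -0.001], [0.137, -0.991, 0.001], [-0.001, -0.002, -1.0]]
ft_force: [-0.1, -0.1, -3.8]
grip_width: 0.0333
```

Emit:
send_rows --pt "0 0 0.06 0 0 0 25" --pt "0 0 0.12 0 0 0 25" --pt "0 0 0.16 0 0 0 25" --pt "0 0 0.18 0 0 0 25" --pt "0 0 0.18 0 0 0 25"

```text
time_s: 8.75
position: [0.4188, -0.2946, 0.039]
tool_rot: [[0.991, 0.137, 0.0], [0.137, -0.991, -0.0], [0.0, 0.0, -1.0]]
ft_force: [0.7, 0.6, -2.1]
grip_width: 0.033
```

Emit:
send_rows --pt "0 0 0.02 0 0 0 25" --pt "0 0 0.03 0 0 0 25" --pt "0 0 0.03 0 0 0 25"

```text
time_s: 9.12
position: [0.4188, -0.2946, 0.0389]
tool_rot: [[0.991, 0.137, 0.001], [0.137, -0.991, -0.001], [0.001, 0.001, -1.0]]
ft_force: [-3.8, 5.1, 14.7]
grip_width: 0.0331
```

Firm contact with the floor, so I'll release.

Emit:
send_rows --pt "0 0 -0.02 0 0 0 34" --pt "0 0 -0.02 0 0 0 38" --pt "0 0 -0.02 0 0 0 44" --pt "0 0 -0.02 0 0 0 55" --pt "0 0 -0.02 0 0 0 55"

```text
time_s: 9.75
position: [0.4187, -0.2946, 0.0383]
tool_rot: [[0.991, 0.137, -0.0], [0.137, -0.991, 0.0], [-0.0, -0.0, -1.0]]
ft_force: [1.0, -0.1, -0.3]
grip_width: 0.055
```

Emit:
send_rows --pt "0 0 -0.4 0 0 0 55" --pt "0 0 -1.0 0 0 0 55" --pt "0 0 -1.8 0 0 0 55" --pt "0 0 -2.6 0 0 0 60" --pt "0 0 -3.2 0 0 0 60"

```text
time_s: 10.38
position: [0.4188, -0.2946, 0.2]
tool_rot: [[0.991, 0.137, 0.001], [0.137, -0.991, -0.001], [0.001, 0.001, -1.0]]
ft_force: [-0.0, 0.1, -0.2]
grip_width: 0.0598
```

```bash
python3 go.py .67 .030 .20 27.8;python3 - <<'E'
from h import *
s=status.observe();im,d=vision.get_image("wrist"); cv2.imwrite("pics/w5.png",im[:,:,::-1])
E
```

```text
[5.87, -5.74, -0.0] [0.01, -0.0, -2.49]
10.38 [ 0.4188 -0.2946  0.2   ] yaw 7.87 [-48.4  19.5  83.4   0.   77.   33.7] 0.05977161496949506
```

View pics/w5.png

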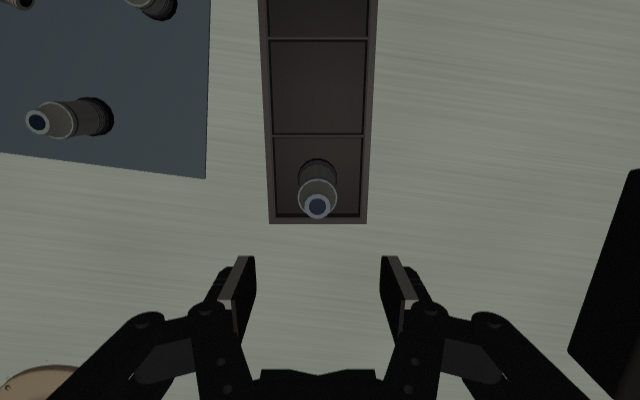

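The objective stands upright in the near pocket (317,185). The positioner is next.

Emit:
send_rows --pt "0.5 -0.5 0 0 0 0 70" --pt "1.2 -1.2 0 0 0 0 70" --pt "2.0 -1.95 0 0 0 0 70" --pt "2.8 -2.75 0 0 0 0 70" --pt "3.6 -3.52 0 0 0 0 70"

```text
time_s: 11.05
position: [0.5738, -0.094, 0.1981]
tool_rot: [[0.991, 0.137, -0.0], [0.137, -0.991, -0.0], [-0.0, 0.0, -1.0]]
ft_force: [0.8, -1.1, 0.1]
grip_width: 0.0703
```

Emit:
send_rows --pt "0.7 -0.7 0 0 0 -0.7 70" --pt "1.4 -1.4 0 0 0 -1.4 70" --pt "2.0 -2.0 0 0 0 -2.0 70" --pt "2.27 -2.22 0 0 0 -2.49 70" --pt "2.27 -2.22 0 0 0 -2.49 70"

```text
time_s: 11.68
position: [0.6704, 0.0308, 0.1974]
tool_rot: [[0.884, 0.467, -0.001], [0.467, -0.884, 0.0], [-0.001, -0.0, -1.0]]
ft_force: [0.2, -0.5, -0.3]
grip_width: 0.0699
```

```bash
python3 - <<'E'
from h import *
im,d=vision.get_image("wrist"); s=status.observe();im,d=vision.get_image("wrist"); cv2.imwrite("pics/w6.png",im[:,:,::-1])
P=world("wrist",d,d>0,s)
k=(np.hypot(P[:,0]-.67,P[:,1]-.03)<.05)&(P[:,2]>.054)&(P[:,2]<.067)
a=np.radians(207.8); ex=np.array([np.cos(a),np.sin(a)]); ey=np.array([-ex[1],ex[0]])
q=P[k,:2]-[.67,.03];Y=q@ey*1e3;X=q@ex*1e3
for lo in range(-32,40,6):
    m=(X>=lo)&(X<lo+6)
    if m.sum(): print(lo,m.sum(),np.round(np.percentile(Y[m],[1,99]),1))
E
python3 go.py .67 .03 .09 27.8
```

```text
-32 2 [-6.5 16.9]
-26 363 [-19.8  19.5]
-20 286 [-20.   19.7]
-14 185 [-20.2  19. ]
-8 163 [-19.4  19. ]
-2 192 [-19.5  19.1]
4 273 [-19.7  19.2]
10 281 [-19.7  19.3]
16 269 [-19.9  19.5]
22 152 [-19.1  18.6]
28 40 [-9.1  8.7]
34 16 [-2.6  2. ]
[0.01, -0.01, 2.16] [-0.0, 0.01, -0.01]
11.78 [0.6697 0.0294 0.198 ] yaw 27.69 [-7.6 35.5 55.9 -0.  88.6 54.7] 0.06994446385192743
```

View pics/w6.png

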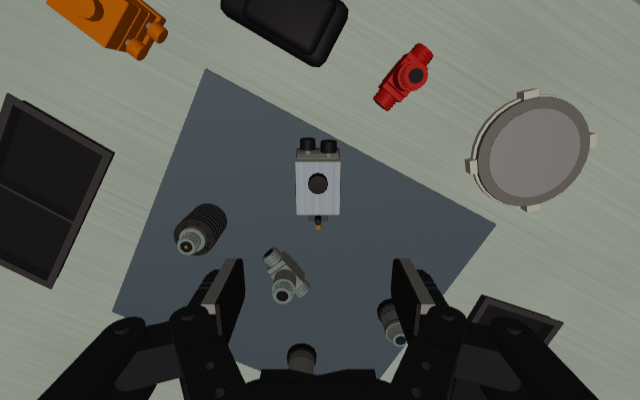

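The positioner is centred and square (wrist (318,185)), with its stub toward the base. I'll lower the arm and grip it.

Emit:
send_rows --pt "0.01 -0.01 0.7 0 0 0 70" --pt "0.01 -0.01 1.5 0 0 0 70" --pt "0.01 -0.01 2.3 0 0 0 70" --pt "0.01 -0.01 3.0 0 0 0 70" --pt "0.01 -0.01 3.3 0 0 0 70"

```text
time_s: 12.4
position: [0.6692, 0.0296, 0.0317]
tool_rot: [[0.886, 0.464, -0.003], [0.464, -0.886, 0.0], [-0.002, -0.002, -1.0]]
ft_force: [0.2, -0.0, 0.7]
grip_width: 0.0701
```

Emit:
send_rows --pt "0 0 0.15 0 0 0 70" --pt "0 0 0.27 0 0 0 70" --pt "0 0 0.27 0 0 0 70" --pt "0 0 0.27 0 0 0 30" --pt "0 0 0.27 0 0 0 30"

```text
time_s: 13.02
position: [0.6707, 0.0305, 0.0205]
tool_rot: [[0.885, 0.466, 0.001], [0.466, -0.885, -0.0], [0.001, 0.001, -1.0]]
ft_force: [0.3, -0.4, 1.1]
grip_width: 0.0394
```

Emit:
send_rows --pt "0 0 0 0 0 0 30" --pt "0 0 0 0 0 0 30" --pt "0 0 0 0 0 0 30" --pt "0 0 0 0 0 0 30" --grip_force 50

```text
time_s: 13.52
position: [0.6708, 0.0305, 0.0206]
tool_rot: [[0.885, 0.466, 0.001], [0.466, -0.885, -0.0], [0.001, 0.001, -1.0]]
ft_force: [0.3, -0.7, 5.7]
grip_width: 0.0396
```

Emit:
send_rows --pt "0 0 -0.15 0 0 0 30" --pt "0 0 -0.5 0 0 0 30" --pt "0 0 -1.0 0 0 0 30" --pt "0 0 -1.6 0 0 0 30" --pt "0 0 -2.0 0 0 0 30"

```text
time_s: 14.15
position: [0.6706, 0.0307, 0.1223]
tool_rot: [[0.885, 0.466, 0.002], [0.466, -0.885, -0.0], [0.002, 0.001, -1.0]]
ft_force: [0.5, 1.2, -4.4]
grip_width: 0.0391
```

```bash
python3 go.py .592 -.272 .12 97.9
```

```text
[-4.21, 4.62, 0.04] [0.01, -0.01, -8.76]
14.15 [0.6706 0.0307 0.1223] yaw 27.79 [-7.5 38.8 62.4  0.  78.7 54.7] 0.039134191907809465
```

Emit:
send_rows --pt "-0.3 0.35 0 0 0 -0.8 30" --pt "-0.75 0.85 0 0 0 -1.8 30" --pt "-1.25 1.4 0 0 0 -2.8 30" --pt "-1.75 1.95 0 0 0 -3.8 30" --pt "-2.25 2.5 0 0 0 -4.8 30"

```text
time_s: 14.78
position: [0.6287, -0.1335, 0.1207]
tool_rot: [[0.399, 0.917, 0.0], [0.917, -0.399, -0.0], [0.0, 0.0, -1.0]]
ft_force: [0.3, -0.3, -3.1]
grip_width: 0.0393
```

```bash
python3 go.py .592 -.272 .12 97.9
```

```text
[-2.83, 0.43, 0.01] [0.0, 0.0, -3.93]
14.78 [ 0.6287 -0.1335  0.1207] yaw 66.46 [-22.5  36.1  68.    0.   75.8   1. ] 0.039262776320317806
```

Emit:
send_rows --pt "-0.6 0.09 0 0 0 -0.9 30" --pt "-1.3 0.2 0 0 0 -1.8 30" --pt "-2.0 0.3 0 0 0 -2.8 30" --pt "-2.6 0.39 0 0 0 -3.7 30" --pt "-2.83 0.43 0 0 0 -3.93 30"

```text
time_s: 15.4
position: [0.591, -0.2723, 0.1206]
tool_rot: [[-0.133, 0.991, 0.0], [0.991, 0.133, -0.0], [-0.0, 0.0, -1.0]]
ft_force: [0.7, 0.2, -2.3]
grip_width: 0.0392
```

```bash
python3 - <<'E'
from h import *
im,d=vision.get_image("wrist"); im,d=vision.get_image("wrist"); cv2.imwrite("pics/w7.png",im[:,:,::-1])
im,d=vision.get_image("side"); cv2.imwrite("pics/s7.png",cv2.resize(im[150:400,150:470,::-1],None,fx=2.4,fy=2.4,interpolation=3))
E
python3 go.py .592 -.272 .022 97.9
```

```text
[-0.03, 0.01, 1.97] [0.0, -0.0, -0.04]
15.55 [ 0.5915 -0.2708  0.1204] yaw 97.54 [-35.   36.9  66.5   0.   76.5 -42.6] 0.03947698860454595
```

View pics/s7.png

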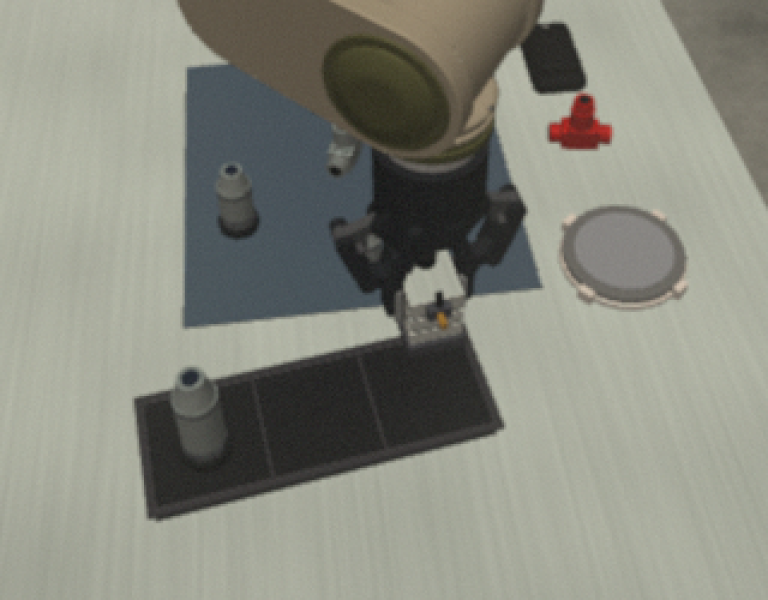

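View pics/w7.png

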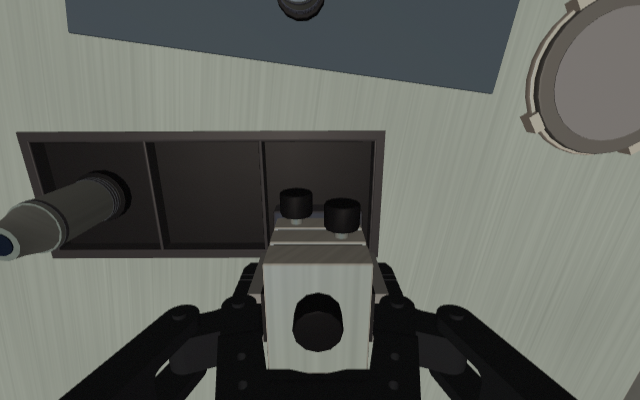

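The positioner is held above the far pocket, aligned with it. I'll lower it.

Emit:
send_rows --pt "-0.01 0 0.4 0 0 -0.04 30" --pt "-0.02 0.01 0.9 0 0 -0.04 30" --pt "-0.03 0.01 1.4 0 0 -0.04 30" --pt "-0.03 0.01 1.7 0 0 -0.04 30" --pt "-0.03 0.01 1.82 0 0 -0.04 30"

```text
time_s: 16.18
position: [0.5924, -0.2714, 0.0284]
tool_rot: [[-0.139, 0.99, -0.001], [0.99, 0.139, 0.0], [0.001, -0.0, -1.0]]
ft_force: [0.2, -0.3, -2.5]
grip_width: 0.0392
```

Emit:
send_rows --pt "0 0 0.05 0 0 0 30" --pt "0 0 0.1 0 0 0 30" --pt "0 0 0.13 0 0 0 30" --pt "0 0 0.15 0 0 0 30" --pt "0 0 0.15 0 0 0 30"

```text
time_s: 16.8
position: [0.5924, -0.272, 0.0214]
tool_rot: [[-0.138, 0.99, 0.0], [0.99, 0.138, -0.0], [-0.0, 0.0, -1.0]]
ft_force: [0.1, -0.3, -3.9]
grip_width: 0.0393
```

Emit:
send_rows --pt "0 0 0.01 0 0 0 30" --pt "0 0 0.02 0 0 0 30" --pt "0 0 0.03 0 0 0 30" --pt "0 0 0.03 0 0 0 30"

```text
time_s: 17.3
position: [0.5924, -0.2721, 0.0205]
tool_rot: [[-0.138, 0.99, 0.0], [0.99, 0.138, -0.0], [-0.0, 0.0, -1.0]]
ft_force: [-3.5, 1.1, 5.6]
grip_width: 0.0397
```

Contact with the floor, so I'll release and rise.

Emit:
send_rows --pt "0 0 -0.01 0 0 0 41" --pt "0 0 -0.01 0 0 0 44" --pt "0 0 -0.01 0 0 0 48" --pt "0 0 -0.01 0 0 0 50" --pt "0 0 -0.01 0 0 0 50"

```text
time_s: 17.92
position: [0.5923, -0.272, 0.0203]
tool_rot: [[-0.138, 0.99, -0.0], [0.99, 0.138, 0.0], [0.0, -0.0, -1.0]]
ft_force: [0.1, -0.1, -0.1]
grip_width: 0.05
```

Emit:
send_rows --pt "0 0 -0.4 0 0 0 50" --pt "0 0 -1.0 0 0 0 50" --pt "0 0 -1.8 0 0 0 50" --pt "0 0 -2.6 0 0 0 60" --pt "0 0 -3.3 0 0 0 60"

```text
time_s: 18.55
position: [0.5923, -0.272, 0.187]
tool_rot: [[-0.138, 0.99, 0.001], [0.99, 0.138, -0.0], [-0.001, 0.001, -1.0]]
ft_force: [-0.5, -0.3, 0.6]
grip_width: 0.06
```

```bash
python3 - <<'E'
from h import *
im,d=vision.get_image("wrist"); cv2.imwrite("pics/w8.png",im[:,:,::-1])
E
python3 go.py .568 .112 .19 10
```

```text
[7.69, 0.56, -0.0] [0.07, -0.0, 10.99]
18.6 [ 0.5936 -0.2728  0.192 ] yaw 97.95 [-35.   33.7  60.4  -0.   85.4 -43. ] 0.06012138132802266
```

View pics/w8.png

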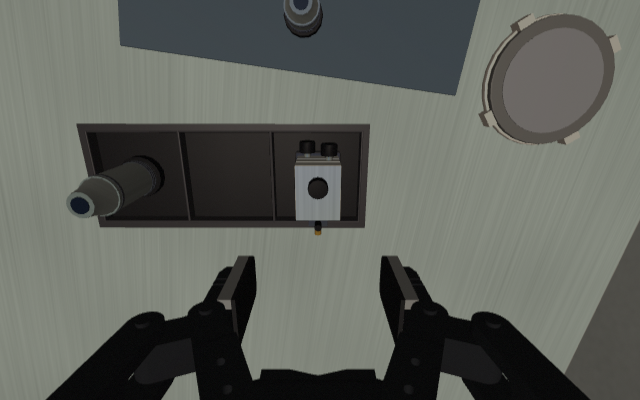

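The positioner sits square in the far pocket (318,190). The load is next.

Emit:
send_rows --pt "0.6 0.04 0 0 0 1.1 70" --pt "1.4 0.1 0 0 0 2.2 70" --pt "2.3 0.17 0 0 0 3.3 70" --pt "3.2 0.23 0 0 0 4.4 70" --pt "4.1 0.3 0 0 0 5.5 70"

```text
time_s: 19.23
position: [0.5785, -0.0655, 0.1853]
tool_rot: [[0.593, 0.805, 0.0], [0.805, -0.593, 0.0], [0.0, 0.0, -1.0]]
ft_force: [-0.1, -0.8, -0.4]
grip_width: 0.0699
```

```bash
python3 go.py .568 .112 .19 10
```

```text
[2.73, -2.27, -0.09] [0.0, -0.0, 5.46]
19.23 [ 0.5785 -0.0655  0.1853] yaw 53.65 [-18.1  27.1  73.5   0.   79.4  18.2] 0.0699215529853166
```

Emit:
send_rows --pt "0.6 -0.5 0 0 0 1.1 70" --pt "1.2 -1.0 0 0 0 2.2 70" --pt "1.8 -1.5 0 0 0 3.3 70" --pt "2.4 -2.0 0 0 0 4.4 70" --pt "2.73 -2.27 0 0 0 5.46 70"

```text
time_s: 19.85
position: [0.567, 0.1121, 0.1852]
tool_rot: [[0.985, 0.175, -0.0], [0.175, -0.985, 0.0], [-0.0, -0.0, -1.0]]
ft_force: [0.1, 0.9, -0.2]
grip_width: 0.0702
```

```bash
python3 - <<'E'
from h import *
im,d=vision.get_image("wrist");s=status.observe(); im,d=vision.get_image("wrist"); cv2.imwrite("pics/w9.png",im[:,:,::-1])
P=world("wrist",d,d>0,s)
k=(np.hypot(P[:,0]-.568,P[:,1]-.112)<.03)&(P[:,2]>.044)&(P[:,2]<.055)
print(cv2.minEnclosingCircle((P[k,:2]*1000).astype(np.float32)))
E
python3 go.py .568 .112 .018 10
```

```text
((567.11669921875, 113.50590515136719), 20.247272491455078)
[0.02, 0.01, 3.34] [-0.0, -0.0, 0.04]
19.95 [0.567  0.1121 0.1852] yaw 10.32 [-0.6 26.6 74.2  0.  79.1 79.1] 0.06949905237512873
```

View pics/w9.png

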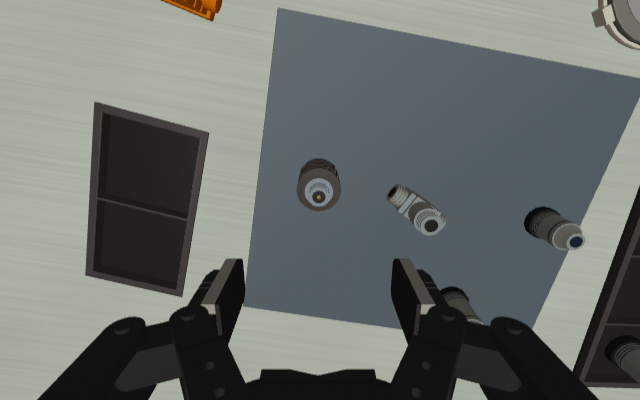

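The load is centred (318,185) and the finger paths are clear.

Emit:
send_rows --pt "0.01 0 0.7 0 0 0 65" --pt "0.01 0 1.5 0 0 0 65" --pt "0.01 0 2.3 0 0 0 65" --pt "0.01 0 2.9 0 0 0 65" --pt "0.01 0 3.1 0 0 0 65"

```text
time_s: 20.58
position: [0.5673, 0.1095, 0.0288]
tool_rot: [[0.984, 0.179, -0.003], [0.179, -0.984, -0.0], [-0.003, -0.0, -1.0]]
ft_force: [0.3, -0.3, 0.5]
grip_width: 0.0652
```

Emit:
send_rows --pt "0 0 0.15 0 0 0 65" --pt "0 0 0.24 0 0 0 65" --pt "0 0 0.24 0 0 0 65" --pt "0 0 0.24 0 0 0 30" --pt "0 0 0.24 0 0 0 30" --grip_force 40

```text
time_s: 21.2
position: [0.5682, 0.1106, 0.0191]
tool_rot: [[0.984, 0.178, 0.001], [0.178, -0.984, 0.0], [0.001, -0.0, -1.0]]
ft_force: [-1.0, 1.6, 4.9]
grip_width: 0.0391
```

Emit:
send_rows --pt "0 0 0 0 0 0 30" --pt "0 0 0 0 0 0 30" --pt "0 0 0 0 0 0 30" --pt "0 0 0 0 0 0 30"

```text
time_s: 21.7
position: [0.5682, 0.1106, 0.0191]
tool_rot: [[0.984, 0.178, 0.001], [0.178, -0.984, 0.0], [0.001, -0.0, -1.0]]
ft_force: [-2.0, 1.2, 6.1]
grip_width: 0.0393
```

Emit:
send_rows --pt "0 0 -0.15 0 0 0 30" --pt "0 0 -0.6 0 0 0 30" --pt "0 0 -1.2 0 0 0 30" --pt "0 0 -1.8 0 0 0 30" --pt "0 0 -2.2 0 0 0 30"

```text
time_s: 22.32
position: [0.568, 0.1103, 0.1299]
tool_rot: [[0.984, 0.178, 0.001], [0.178, -0.984, -0.0], [0.001, 0.0, -1.0]]
ft_force: [-0.2, 0.2, -2.8]
grip_width: 0.039
```

```bash
python3 go.py .505 -.283 .129 7.9
```

```text
[-2.64, 7.51, 0.02] [0.0, -0.01, 0.3]
22.32 [0.568  0.1103 0.1299] yaw 10.27 [-0.7 29.7 78.8 -0.  71.4 79. ] 0.039013811676241385
```

Emit:
send_rows --pt "-0.16 0.45 0 0 0 0 30" --pt "-0.42 1.2 0 0 0 0 30" --pt "-0.72 2.05 0 0 0 0 30" --pt "-1.02 2.9 0 0 0 0 30" --pt "-1.32 3.75 0 0 0 0 30"

```text
time_s: 22.95
position: [0.5358, -0.0873, 0.1285]
tool_rot: [[0.984, 0.178, -0.0], [0.178, -0.984, -0.0], [-0.0, 0.0, -1.0]]
ft_force: [1.5, -0.2, -1.8]
grip_width: 0.0387
```

Emit:
send_rows --pt "-0.3 0.85 0 0 0 0.1 30" --pt "-0.6 1.7 0 0 0 0.2 30" --pt "-0.88 2.5 0 0 0 0.3 30" --pt "-1.16 3.3 0 0 0 0.3 30" --pt "-1.32 3.76 0 0 0 0.3 30"

```text
time_s: 23.58
position: [0.5044, -0.2844, 0.1283]
tool_rot: [[0.991, 0.135, -0.0], [0.135, -0.991, 0.0], [-0.0, -0.0, -1.0]]
ft_force: [0.6, -0.5, -2.5]
grip_width: 0.0392
```

```bash
python3 - <<'E'
from h import *
im,d=vision.get_image("wrist"); im,d=vision.get_image("wrist"); cv2.imwrite("pics/w10.png",im[:,:,::-1])
E
python3 go.py .505 -.283 .020 7.9
```

```text
[0.01, -0.03, 2.16] [0.0, 0.0, -0.02]
23.68 [ 0.5045 -0.2846  0.1282] yaw 7.73 [-41.1  29.9  78.8  -0.   71.3  41.2] 0.03899817930230822
```

View pics/w10.png

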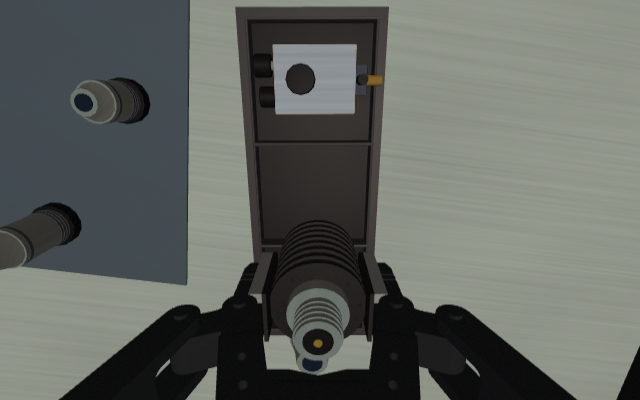

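The middle pocket is clear: the positioner is at (315,78) and the long objective is behind, 88 mm off. I'll lower the load.

Emit:
send_rows --pt "0 -0.01 0.4 0 0 0 30" --pt "0.01 -0.02 0.9 0 0 0 30" --pt "0.01 -0.03 1.4 0 0 0 30" --pt "0.01 -0.03 1.8 0 0 0 30" --pt "0.01 -0.03 2.0 0 0 0 30"

```text
time_s: 24.3
position: [0.5052, -0.2797, 0.0275]
tool_rot: [[0.99, 0.138, -0.001], [0.138, -0.99, 0.001], [-0.001, -0.002, -1.0]]
ft_force: [0.1, -0.6, -1.7]
grip_width: 0.0391
```

Emit:
send_rows --pt "0 0 0.06 0 0 0 30" --pt "0 0 0.11 0 0 0 30" --pt "0 0 0.15 0 0 0 30" --pt "0 0 0.17 0 0 0 30" --pt "0 0 0.17 0 0 0 30"

```text
time_s: 24.92
position: [0.5053, -0.2812, 0.0199]
tool_rot: [[0.991, 0.137, 0.0], [0.137, -0.991, -0.0], [0.0, 0.0, -1.0]]
ft_force: [0.6, 0.3, -3.2]
grip_width: 0.0387
```

Emit:
send_rows --pt "0 0 0.01 0 0 0 30" --pt "0 0 0.02 0 0 0 30" --pt "0 0 0.02 0 0 0 30"

```text
time_s: 25.3
position: [0.5053, -0.2812, 0.0191]
tool_rot: [[0.991, 0.137, 0.0], [0.137, -0.991, -0.0], [0.0, 0.0, -1.0]]
ft_force: [-0.9, 1.1, 3.0]
grip_width: 0.0392
```

Contact with the floor, so I'll release.

Emit:
send_rows --pt "0 0 0 0 0 0 41" --pt "0 0 0 0 0 0 44" --pt "0 0 0 0 0 0 50" --pt "0 0 0 0 0 0 52" --pt "0 0 0 0 0 0 52"

```text
time_s: 25.92
position: [0.5053, -0.2811, 0.0188]
tool_rot: [[0.991, 0.137, 0.0], [0.137, -0.991, -0.0], [0.0, 0.0, -1.0]]
ft_force: [0.4, -0.2, 0.1]
grip_width: 0.0518
```

Emit:
send_rows --pt "0 0 -0.4 0 0 0 52" --pt "0 0 -1.0 0 0 0 52" --pt "0 0 -1.8 0 0 0 52" --pt "0 0 -2.6 0 0 0 60" --pt "0 0 -3.3 0 0 0 60"

```text
time_s: 26.55
position: [0.5052, -0.2811, 0.1854]
tool_rot: [[0.991, 0.137, 0.001], [0.137, -0.991, -0.001], [0.001, 0.001, -1.0]]
ft_force: [1.4, 0.9, -0.3]
grip_width: 0.0598
```

```bash
python3 - <<'E'
from h import *
im,d=vision.get_image("wrist"); cv2.imwrite("pics/w11.png",im[:,:,::-1])
E
python3 go.py .562 -.129 .19 0
```

```text
[1.52, -2.88, -0.01] [0.04, -0.04, 0.98]
26.6 [ 0.5065 -0.2821  0.1901] yaw 7.88 [-40.8  26.4  73.9  -0.   79.3  41.3] 0.05999528500639708
```

View pics/w11.png

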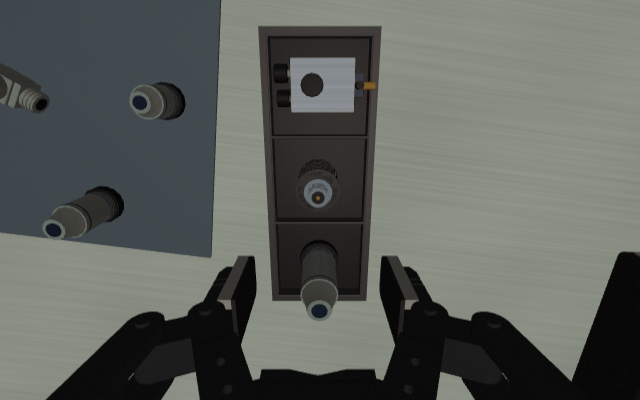

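The three-pocket kit is complete: positioner (318,85), load (318,185) and long objective (318,275) are all upright in their pockets. Next is the short objective, seen at (157,102).

Emit:
send_rows --pt "0.4 -0.75 0 0 0 0.3 60" --pt "0.8 -1.5 0 0 0 0.6 60" --pt "1.2 -2.3 0 0 0 0.98 60" --pt "1.52 -2.88 0 0 0 0.98 60" --pt "1.52 -2.88 0 0 0 0.98 60"

```text
time_s: 27.22
position: [0.5612, -0.1261, 0.1836]
tool_rot: [[1.0, 0.004, -0.0], [0.004, -1.0, 0.0], [-0.0, -0.0, -1.0]]
ft_force: [0.3, -0.7, 0.0]
grip_width: 0.0605
```

```bash
python3 - <<'E'
from h import *
im,d=vision.get_image("wrist");s=status.observe(); im,d=vision.get_image("wrist"); cv2.imwrite("pics/w12.png",im[:,:,::-1])
P=world("wrist",d,d>0,s)
k=(np.hypot(P[:,0]-.562,P[:,1]+.13)<.03)&(P[:,2]>.05)&(P[:,2]<.06)
print(cv2.minEnclosingCircle((P[k,:2]*1000).astype(np.float32)))
E
python3 go.py .562 -.129 .015 0
```

```text
((560.2904663085938, -128.82444763183594), 10.40926742553711)
[0.03, 0.01, 3.37] [0.0, 0.0, 0.01]
27.32 [ 0.5607 -0.1282  0.1836] yaw 0.05 [-24.7  26.5  74.8  -0.   78.7  65.3] 0.05985551273739031
```

View pics/w12.png

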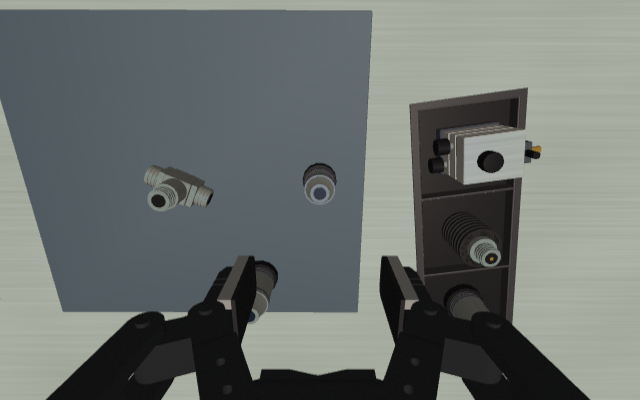

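The shortest objective is centred (320,185), with its top at z≈0.055.

Emit:
send_rows --pt "0.01 0 0.7 0 0 0 55" --pt "0.01 0 1.5 0 0 0 55" --pt "0.01 0 2.3 0 0 0 55" --pt "0.01 0 2.9 0 0 0 55" --pt "0.01 0 3.15 0 0 0 55"

```text
time_s: 27.95
position: [0.5605, -0.1289, 0.0248]
tool_rot: [[1.0, -0.001, -0.002], [-0.001, -1.0, 0.001], [-0.002, -0.001, -1.0]]
ft_force: [0.6, -1.2, 0.8]
grip_width: 0.0552
```

Emit:
send_rows --pt "0 0 0.12 0 0 0 55" --pt "0 0 0.22 0 0 0 55" --pt "0 0 0.22 0 0 0 55" --pt "0 0 0.22 0 0 0 20" --pt "0 0 0.22 0 0 0 20" --grip_force 35

```text
time_s: 28.58
position: [0.5616, -0.1281, 0.016]
tool_rot: [[1.0, 0.001, 0.001], [0.001, -1.0, -0.0], [0.001, 0.0, -1.0]]
ft_force: [-0.9, 0.2, 4.4]
grip_width: 0.0265
```

Emit:
send_rows --pt "0 0 0 0 0 0 20" --pt "0 0 0 0 0 0 20" --pt "0 0 0 0 0 0 20" --pt "0 0 0 0 0 0 20"

```text
time_s: 29.08
position: [0.5616, -0.1281, 0.016]
tool_rot: [[1.0, 0.001, 0.001], [0.001, -1.0, -0.0], [0.001, 0.0, -1.0]]
ft_force: [0.1, 0.5, 5.8]
grip_width: 0.0268
```

Emit:
send_rows --pt "0 0 -0.15 0 0 0 20" --pt "0 0 -0.6 0 0 0 20" --pt "0 0 -1.2 0 0 0 20" --pt "0 0 -1.8 0 0 0 20" --pt "0 0 -2.2 0 0 0 20"

```text
time_s: 29.7
position: [0.5614, -0.1281, 0.1269]
tool_rot: [[1.0, 0.001, 0.001], [0.001, -1.0, -0.0], [0.001, 0.0, -1.0]]
ft_force: [-0.2, -0.4, -1.9]
grip_width: 0.0268
```

```bash
python3 go.py .463 .289 .127 -5.5
```

```text
[-1.96, -8.34, -0.01] [0.0, -0.01, 0.69]
29.7 [ 0.5614 -0.1281  0.1269] yaw 0.03 [-24.6  29.7  79.5   0.   70.8  65.3] 0.02678353180585898
```

Emit:
send_rows --pt "-0.12 -0.5 0 0 0 0 20" --pt "-0.31 -1.3 0 0 0 0 20" --pt "-0.51 -2.2 0 0 0 0 20" --pt "-0.73 -3.1 0 0 0 0 20" --pt "-0.94 -4.0 0 0 0 0 20"

```text
time_s: 30.32
position: [0.5124, 0.0743, 0.1245]
tool_rot: [[1.0, 0.001, -0.002], [0.001, -1.0, 0.0], [-0.002, -0.0, -1.0]]
ft_force: [1.2, 0.3, -1.4]
grip_width: 0.0269
```

Emit:
send_rows --pt "-0.21 -0.9 0 0 0 0.2 20" --pt "-0.42 -1.8 0 0 0 0.4 20" --pt "-0.63 -2.7 0 0 0 0.69 20" --pt "-0.85 -3.6 0 0 0 0.69 20" --pt "-1.02 -4.34 0 0 0 0.69 20"

```text
time_s: 30.95
position: [0.4608, 0.2911, 0.1245]
tool_rot: [[0.996, -0.094, -0.002], [-0.094, -0.996, -0.001], [-0.002, 0.001, -1.0]]
ft_force: [0.9, -0.4, -1.2]
grip_width: 0.0272
```

```bash
python3 - <<'E'
from h import *
im,d=vision.get_image("wrist"); im,d=vision.get_image("wrist"); cv2.imwrite("pics/w13.png",im[:,:,::-1])
E
python3 go.py .463 .288 .017 -5.5
```

```text
[0.07, 0.08, 2.15] [0.0, 0.02, 0.03]
31.05 [0.4603 0.2923 0.1244] yaw -5.24 [1.990e+01 2.720e+01 8.460e+01 1.000e-01 6.830e+01 1.152e+02] 0.027073788357642282
```

View pics/w13.png

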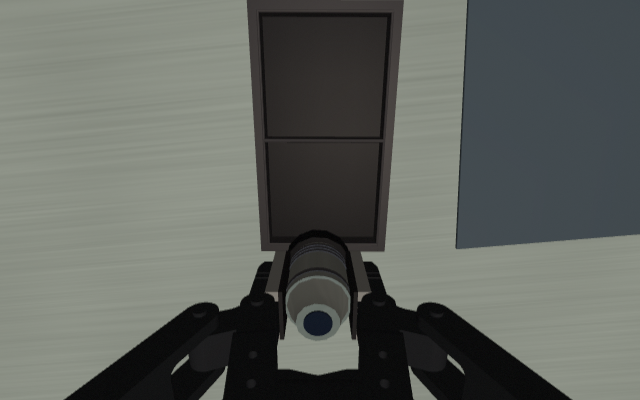

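The near pocket of tray2 (323,190) is empty and aligned. I'll lower the objective with a 4 mm correction.

Emit:
send_rows --pt "0.03 0.04 0.4 0 0 0 20" --pt "0.07 0.08 0.9 0 0 0 20" --pt "0.07 0.08 1.4 0 0 0 20" --pt "0.07 0.08 1.8 0 0 0 20" --pt "0.07 0.08 1.97 0 0 0 20"

```text
time_s: 31.68
position: [0.4648, 0.2843, 0.0254]
tool_rot: [[0.995, -0.096, -0.003], [-0.096, -0.995, -0.001], [-0.003, 0.001, -1.0]]
ft_force: [0.2, -0.3, -1.2]
grip_width: 0.0269
```

Emit:
send_rows --pt "0 0 0.06 0 0 0 20" --pt "0 0 0.11 0 0 0 20" --pt "0 0 0.15 0 0 0 20" --pt "0 0 0.17 0 0 0 20" --pt "0 0 0.17 0 0 0 20"

```text
time_s: 32.3
position: [0.4663, 0.2846, 0.0184]
tool_rot: [[0.995, -0.096, 0.0], [-0.096, -0.995, 0.0], [0.0, -0.0, -1.0]]
ft_force: [0.4, -0.3, -1.5]
grip_width: 0.0269
```

Emit:
send_rows --pt "0 0 0.01 0 0 0 20" --pt "0 0 0.02 0 0 0 20" --pt "0 0 0.02 0 0 0 20"

```text
time_s: 32.67
position: [0.4662, 0.2846, 0.0173]
tool_rot: [[0.995, -0.096, -0.0], [-0.096, -0.995, 0.0], [-0.0, 0.0, -1.0]]
ft_force: [0.4, 0.5, -1.0]
grip_width: 0.0266
```

Not yet touching; the grasp height was 0.016. I'll go lower in small steps.

Emit:
send_rows --pt "0 0 0.01 0 0 0 20" --pt "0 0 0.02 0 0 0 20" --pt "0 0 0.03 0 0 0 20" --pt "0 0 0.03 0 0 0 20"

```text
time_s: 33.17
position: [0.4662, 0.2846, 0.016]
tool_rot: [[0.995, -0.096, 0.0], [-0.096, -0.995, 0.0], [0.0, -0.0, -1.0]]
ft_force: [-1.0, -0.6, 1.6]
grip_width: 0.027
```

Emit:
send_rows --pt "0 0 0 0 0 0 28" --pt "0 0 0 0 0 0 32" --pt "0 0 0 0 0 0 40" --pt "0 0 0 0 0 0 48" --pt "0 0 0 0 0 0 48"

```text
time_s: 33.8
position: [0.4662, 0.2846, 0.0158]
tool_rot: [[0.995, -0.096, 0.0], [-0.096, -0.995, -0.0], [0.0, 0.0, -1.0]]
ft_force: [0.1, -0.1, -0.3]
grip_width: 0.0483
```

Emit:
send_rows --pt "0 0 -0.4 0 0 0 48" --pt "0 0 -1.0 0 0 0 48" --pt "0 0 -1.8 0 0 0 48" --pt "0 0 -2.6 0 0 0 60" --pt "0 0 -3.3 0 0 0 60"

```text
time_s: 34.42
position: [0.4661, 0.2846, 0.1824]
tool_rot: [[0.995, -0.096, 0.001], [-0.096, -0.995, 0.0], [0.001, -0.0, -1.0]]
ft_force: [0.2, -1.1, -0.2]
grip_width: 0.0599
```

```bash
python3 - <<'E'
from h import *
im,d=vision.get_image("wrist"); cv2.imwrite("pics/w14.png",im[:,:,::-1])
E
python3 go.py .556 .008 .19 65.5
```

```text
[2.29, 5.35, -0.06] [0.01, -0.06, -8.87]
34.48 [0.4677 0.2852 0.1868] yaw -5.49 [ 19.   23.5  79.4  -0.   76.7 114.5] 0.059770907409009276
```

View pics/w14.png

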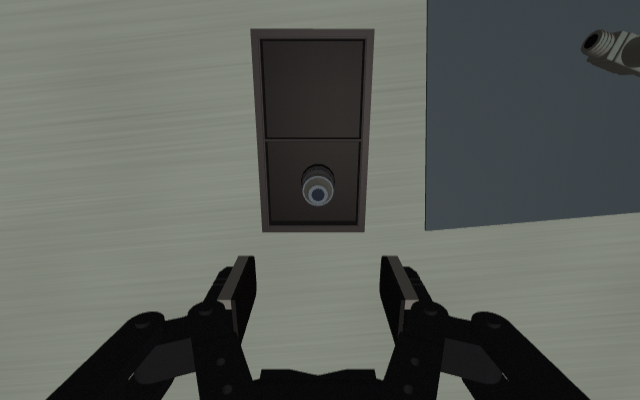

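The short objective stands upright in its pocket (318,185). The tee is next.

Emit:
send_rows --pt "0.3 0.7 0 0 0 -1.0 60" --pt "0.65 1.5 0 0 0 -2.0 60" --pt "1.0 2.3 0 0 0 -3.0 60" --pt "1.3 3.1 0 0 0 -4.0 60" --pt "1.6 3.8 0 0 0 -5.0 60"

```text
time_s: 35.1
position: [0.5278, 0.0863, 0.1807]
tool_rot: [[0.822, 0.57, -0.0], [0.57, -0.822, 0.0], [-0.0, -0.0, -1.0]]
ft_force: [0.3, -0.6, -0.3]
grip_width: 0.0599
```

```bash
python3 go.py .556 .008 .19 65.5
```

```text
[-0.43, 1.61, -0.19] [-0.0, 0.0, -3.84]
35.1 [0.5278 0.0863 0.1807] yaw 34.75 [-3.4 22.8 81.7  0.  75.6 51.8] 0.059890463840168495
```

Emit:
send_rows --pt "-0.11 0.4 0 0 0 -1.0 50" --pt "-0.22 0.8 0 0 0 -2.0 50" --pt "-0.33 1.25 0 0 0 -3.0 50" --pt "-0.43 1.61 0 0 0 -3.84 50" --pt "-0.43 1.61 0 0 0 -3.84 50"

```text
time_s: 35.72
position: [0.5557, 0.0085, 0.1805]
tool_rot: [[0.422, 0.907, -0.0], [0.907, -0.422, 0.0], [-0.0, -0.0, -1.0]]
ft_force: [0.5, -0.6, 0.3]
grip_width: 0.0499
```

```bash
python3 - <<'E'
from h import *
im,d=vision.get_image("wrist");s=status.observe(); im,d=vision.get_image("wrist"); cv2.imwrite("pics/w15.png",im[:,:,::-1])
P=world("wrist",d,d>0,s)
k=(np.hypot(P[:,0]-.556,P[:,1]-.009)<.045)&(P[:,2]>.018)&(P[:,2]<.033)
print(cv2.minAreaRect((P[k,:2]*1000).astype(np.float32)))
k=(np.hypot(P[:,0]-.556,P[:,1]-.009)<.03)&(P[:,2]>.055)&(P[:,2]<.07)
print(cv2.minEnclosingCircle((P[k,:2]*1000).astype(np.float32)))
E
python3 go.py .5555 .0085 .018 65.5
```

```text
((555.0444946289062, 10.865558624267578), (62.51705551147461, 23.913028717041016), 65.62468719482422)
((554.9445190429688, 10.312471389770508), 10.559677124023438)
[-0.02, 0.02, 3.25] [-0.0, -0.0, -0.05]
35.83 [0.5552 0.0097 0.1807] yaw 65.09 [-11.2  24.7  78.4   0.   76.9  13.7] 0.050073069784729723
```

View pics/w15.png

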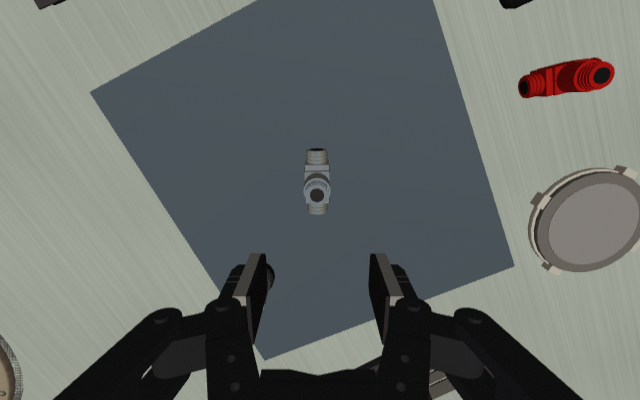

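The steel tee is aligned with the tool (318,182), and the red decoy (566,78) is well away. I'll lower the arm.

Emit:
send_rows --pt "0 0 0.7 0 0 -0.04 50" --pt "0 0 1.5 0 0 -0.04 50" --pt "0 0 2.3 0 0 -0.04 50" --pt "0 0 2.8 0 0 -0.04 50" --pt "0 0 3.0 0 0 -0.04 50"

```text
time_s: 36.45
position: [0.5548, 0.0102, 0.0297]
tool_rot: [[0.414, 0.91, -0.002], [0.91, -0.414, 0.001], [-0.0, -0.002, -1.0]]
ft_force: [-0.2, 0.2, 0.6]
grip_width: 0.0498
```

Emit:
send_rows --pt "0 0 0.15 0 0 0 50" --pt "0 0 0.25 0 0 0 50" --pt "0 0 0.25 0 0 0 50" --pt "0 0 0.25 0 0 0 15" --pt "0 0 0.25 0 0 0 15" --grip_force 35

```text
time_s: 37.08
position: [0.5558, 0.0092, 0.0189]
tool_rot: [[0.414, 0.91, 0.001], [0.91, -0.414, -0.0], [0.0, 0.001, -1.0]]
ft_force: [-1.5, -0.2, 3.6]
grip_width: 0.0227
```

Emit:
send_rows --pt "0 0 0 0 0 0 15" --pt "0 0 0 0 0 0 15" --pt "0 0 0 0 0 0 15" --pt "0 0 0 0 0 0 15"

```text
time_s: 37.58
position: [0.5558, 0.0092, 0.0189]
tool_rot: [[0.414, 0.91, 0.001], [0.91, -0.414, -0.0], [0.0, 0.001, -1.0]]
ft_force: [-1.2, 0.6, 5.2]
grip_width: 0.0229
```

Emit:
send_rows --pt "0 0 -0.15 0 0 0 15" --pt "0 0 -0.6 0 0 0 15" --pt "0 0 -1.2 0 0 0 15" --pt "0 0 -1.7 0 0 0 15" --pt "0 0 -2.0 0 0 0 15"

```text
time_s: 38.2
position: [0.5557, 0.0093, 0.1196]
tool_rot: [[0.414, 0.91, 0.001], [0.91, -0.414, -0.0], [0.0, 0.001, -1.0]]
ft_force: [0.5, 0.1, -0.6]
grip_width: 0.0232
```

```bash
python3 go.py .551 .280 .119 84.5
```

```text
[4.89, -2.33, 0.01] [0.01, -0.0, -2.37]
38.2 [0.5557 0.0093 0.1196] yaw 65.55 [-11.3  28.4  83.4   0.   68.2  13.2] 0.023241064497041268
```

Emit:
send_rows --pt "0.4 -0.19 0 0 0 0 15" --pt "1.0 -0.48 0 0 0 0 15" --pt "1.7 -0.81 0 0 0 0 15" --pt "2.4 -1.14 0 0 0 0 15" --pt "3.0 -1.43 0 0 0 0 15"

```text
time_s: 38.83
position: [0.5521, 0.1767, 0.1179]
tool_rot: [[0.414, 0.91, -0.001], [0.91, -0.414, -0.0], [-0.001, -0.001, -1.0]]
ft_force: [0.7, -0.6, -0.8]
grip_width: 0.0232
```

Emit:
send_rows --pt "0.6 -0.28 0 0 0 -0.7 15" --pt "1.1 -0.52 0 0 0 -1.4 15" --pt "1.6 -0.76 0 0 0 -2.0 15" --pt "1.89 -0.9 0 0 0 -2.37 15" --pt "1.89 -0.9 0 0 0 -2.37 15"

```text
time_s: 39.45
position: [0.5505, 0.2805, 0.118]
tool_rot: [[0.095, 0.995, -0.001], [0.995, -0.095, -0.0], [-0.0, -0.001, -1.0]]
ft_force: [0.0, -0.6, -0.9]
grip_width: 0.0235
```

```bash
python3 - <<'E'
from h import *
im,d=vision.get_image("wrist"); im,d=vision.get_image("wrist"); cv2.imwrite("pics/w16.png",im[:,:,::-1])
E
python3 go.py .551 .280 .02 84.5
```

```text
[0.01, 0.0, 1.96] [-0.0, 0.0, -0.01]
39.55 [0.5507 0.2793 0.1182] yaw 84.42 [15.9 34.  72.8 -0.  73.3 21.5] 0.023145913753444793
```

View pics/w16.png

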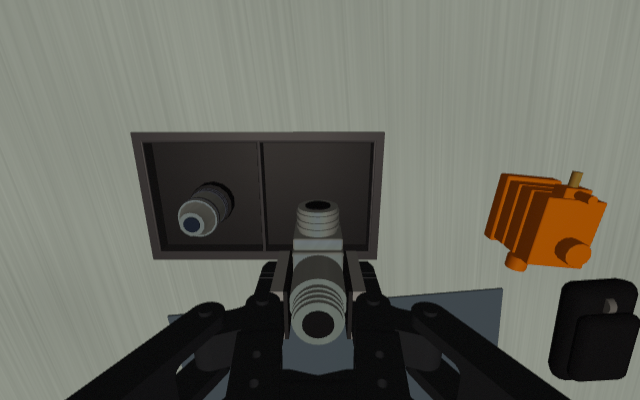

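The tee is over the empty pocket (320,195), and the short objective (205,210) stands in the other one. I'll lower it.

Emit:
send_rows --pt "0.01 0 0.4 0 0 0 15" --pt "0.01 0 0.9 0 0 0 15" --pt "0.01 0 1.4 0 0 0 15" --pt "0.01 0 1.7 0 0 0 15" --pt "0.01 0 1.82 0 0 0 15"

```text
time_s: 40.17
position: [0.5508, 0.28, 0.0268]
tool_rot: [[0.097, 0.995, -0.001], [0.995, -0.097, -0.0], [-0.0, -0.001, -1.0]]
ft_force: [0.6, 0.3, -1.3]
grip_width: 0.0236
```

Emit:
send_rows --pt "0 0 0.05 0 0 0 15" --pt "0 0 0.1 0 0 0 15" --pt "0 0 0.13 0 0 0 15" --pt "0 0 0.14 0 0 0 15" --pt "0 0 0.14 0 0 0 15"

```text
time_s: 40.8
position: [0.5508, 0.2806, 0.0205]
tool_rot: [[0.096, 0.995, 0.0], [0.995, -0.096, 0.0], [0.0, 0.0, -1.0]]
ft_force: [0.5, 0.8, 0.4]
grip_width: 0.0234
```

Emit:
send_rows --pt "0 0 0.01 0 0 0 15" --pt "0 0 0.02 0 0 0 15" --pt "0 0 0.02 0 0 0 15"

```text
time_s: 41.18
position: [0.5507, 0.2805, 0.0193]
tool_rot: [[0.096, 0.995, -0.0], [0.995, -0.096, -0.0], [-0.0, -0.0, -1.0]]
ft_force: [-0.1, -0.9, -1.9]
grip_width: 0.0232
```

Emit:
send_rows --pt "0 0 0.01 0 0 0 15" --pt "0 0 0.02 0 0 0 15" --pt "0 0 0.02 0 0 0 15"

```text
time_s: 41.55
position: [0.5508, 0.2806, 0.0189]
tool_rot: [[0.096, 0.995, 0.0], [0.995, -0.096, 0.0], [0.0, 0.0, -1.0]]
ft_force: [-2.1, -1.2, 5.9]
grip_width: 0.0231
```

Contact, so I'll release and rise.

Emit:
send_rows --pt "0 0 0 0 0 0 25" --pt "0 0 0 0 0 0 29" --pt "0 0 0 0 0 0 36" --pt "0 0 0 0 0 0 42" --pt "0 0 0 0 0 0 42"

```text
time_s: 42.18
position: [0.5508, 0.2806, 0.0183]
tool_rot: [[0.096, 0.995, -0.0], [0.995, -0.096, 0.0], [0.0, -0.0, -1.0]]
ft_force: [0.2, 0.4, -0.1]
grip_width: 0.0419
```

Emit:
send_rows --pt "0 0 -0.4 0 0 0 42" --pt "0 0 -1.0 0 0 0 42" --pt "0 0 -1.8 0 0 0 42" --pt "0 0 -2.6 0 0 0 50" --pt "0 0 -3.4 0 0 0 50"

```text
time_s: 42.8
position: [0.5506, 0.2805, 0.1897]
tool_rot: [[0.096, 0.995, -0.0], [0.995, -0.096, -0.0], [-0.0, -0.0, -1.0]]
ft_force: [-0.8, -0.3, 0.4]
grip_width: 0.0498
```

Emit:
send_rows --pt "-0.8 0 -0.5 0 0 0 60" --pt "-1.8 0 -1.0 0 0 0 60" --pt "-2.8 0 -1.5 0 0 0 60" --pt "-3.6 0 -2.0 0 0 0 60" --pt "-3.6 0 -2.0 0 0 0 60"

```text
time_s: 43.42
position: [0.534, 0.0993, 0.2903]
tool_rot: [[0.099, 0.995, 0.004], [0.995, -0.099, -0.0], [0.0, 0.004, -1.0]]
ft_force: [-0.2, 0.2, -0.2]
grip_width: 0.0597
```

```bash
python3 - <<'E'
from h import *
for c in ["scene","side","wrist"]:
    im,d=vision.get_image(c); cv2.imwrite(f"pics/f_{c}.png",im[:,:,::-1])
    if c=="wrist": continue
    for n in ["objective_long","objective_mid","objective_short","positioner","load","tee"]:
        for r in vision.masks_of(c,n):
            if r["p"]<.5: continue
            P=world(c,d,r["pixels"]); print(c,n,round(r["p"],2),np.round(np.median(P,0),3),"top",np.round(np.percentile(P[:,2],98),3))
E
python3 go.py
```

```text
scene objective_long 0.89 [ 0.428 -0.289  0.055] top 0.099
scene objective_mid 0.56 [ 0.459 -0.064  0.04 ] top 0.075
scene objective_short 0.83 [0.474 0.279 0.03 ] top 0.056
scene positioner 0.69 [ 0.609 -0.267  0.043] top 0.075
scene load 0.66 [ 0.515 -0.274  0.046] top 0.069
scene tee 0.9 [0.802 0.003 0.026] top 0.059
scene tee 0.71 [0.807 0.124 0.024] top 0.034
scene tee 0.6 [0.56  0.276 0.025] top 0.061
side objective_long 0.91 [ 0.421 -0.307  0.057] top 0.1
side objective_mid 0.89 [ 0.452 -0.076  0.043] top 0.075
side objective_short 0.75 [0.468 0.274 0.032] top 0.056
side objective_short 0.63 [0.506 0.282 0.004] top 0.018
side positioner 0.72 [ 0.593 -0.29   0.059] top 0.075
side load 0.81 [ 0.507 -0.293  0.047] top 0.07
side tee 0.64 [0.554 0.268 0.029] top 0.062
side tee 0.59 [ 0.79  -0.006  0.022] top 0.059
44.17 [0.5335 0.1015 0.2883] yaw 84.51 [-1.7 19.2 69.  -0.  91.8  3.8] 0.059750746971049616
```

View pics/f_scene.png

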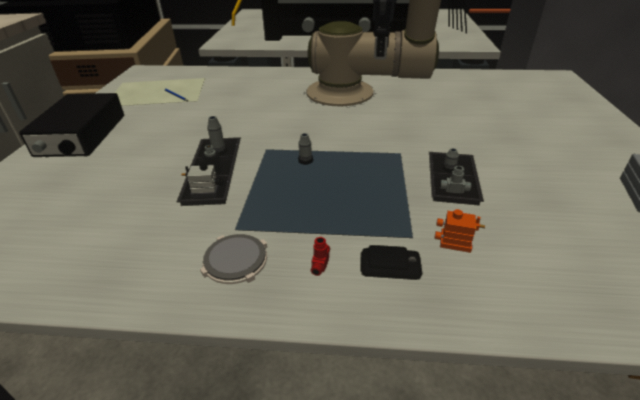

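View pics/f_side.png

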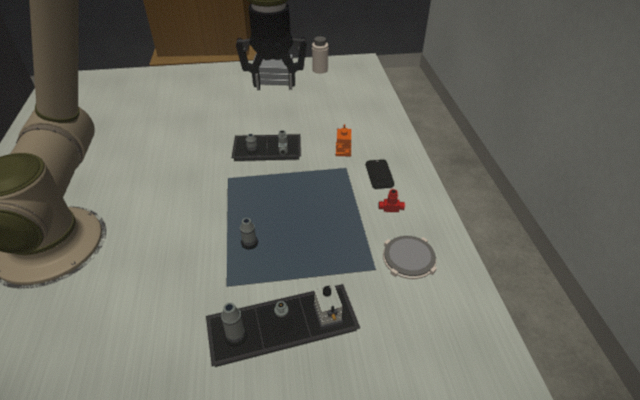

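View pics/f_wrist.png

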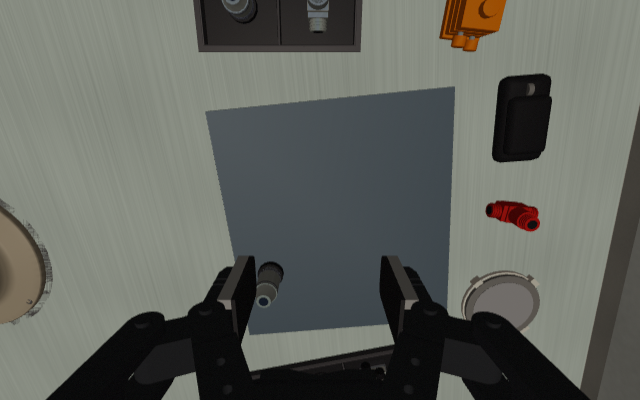

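All five parts stand upright in their pockets: tray3 at side (233,322), (282,310) and (328,305), tray2 at side (251,143) and (283,142). The mid objective, carrier, mouse and decoys haven't moved, and the robot is clear. I'll hand the job in.

```bash
python3 -c "
from rig import env
print(env.close_job())"
```

```text
the job is handed in; nothing more can be done
None
```

Both kits are made up and the job was handed in at about 44 s, well inside the 136 s limit.

- **Three-pocket tray:** the long objective is in the near pocket, the finned load in the middle and the aluminium positioner in the far one.
- **Two-pocket tray:** the short objective is in the near pocket and the steel tee in the far one.

**Setting down:** I lowered each part in small steps and opened the jaws only at a contact reading and its original grasp height. The highest wrist force I saw was about 16 N.

**Last checks:** the scene and side pictures show all five parts upright. Their top heights match the listed heights plus the 3 mm pocket floor, reading at most 2 mm high: 0.099–0.100, 0.075, 0.069–0.070, 0.056 and 0.061–0.062 m. The middle objective's measured position matches the start. The carrier, the mouse and the red and orange look-alikes look unmoved in the pictures, though I did not re-measure them all. The gripper was clear of everything.

**Disagreements:**
- **Cameras:** the wrist camera read positions about 2 mm farther to +y than the two fixed cameras, so I split the difference where it mattered.
- **Detector:** it mislabelled a few things in the last pictures. It called the mouse and the red look-alike a tee, and the two-pocket tray a short objective. I discounted those by position.

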